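# Swap the spent battery blocks in a bolted carrier

### The arm

A 6-joint arm with a two-finger parallel gripper is mounted at the origin on a cart in front of the work surface, level with it; the furniture and walls round the work are solid. World frame = base frame: x ahead of the robot, y to its left, z up, the work surface at z = 0. Lengths are in m, angles in rad, forces in N, time in s.
With the tool pointing down it reaches from about 0.375 to 0.9 m from the base axis. Payload 3.1 kg.
Tool frame: the origin (TCP) lies where the fingers leave the gripper's body, on its centre line; the fingertips stand 70 mm ahead of it and the grasp point (between the pads) lies 51 mm ahead of it; z points along the fingers, y is the line along which they close (so a half turn about z gives the same grasp; the last joint's range is limited). The gripper opens to 87 mm and grips with 3 to 60 N. Pads are 19 mm wide; open, the fingers measure 117 mm over their backs; the gripper's body (75 mm by 190 mm) begins 51 mm behind the grasp point.
Start: joints at [-1.393, 0.527, 1.433, -0, 1.181, -0.178], TCP at [0.218, -0.586, 0.292] pointing down, gripper open.
Joint ranges: [-3.08, 3.08], [-0.75, 2.2], [0.22, 2.44], [-1.43, 4.57], [0, 2.65], [-2.85, 2.85]. Speed limits (rad/s): [2.79, 2.79, 3.14, 3.14, 3.14, 3.14].

### API

Orientations are given as a unit quaternion [x, y, z, w].
In Python, from rig import robot gives the robot as it stands.
- The arm moves only by the tool send_rows, never from a script. Its argument "deltas" is text: rows parted by semicolons, each of 7 numbers parted by spaces: the shift along the tool's x, y, z in mm, then the turn, a rotation vector about the tool's x, y, z in degrees, then the opening, from 0 (shut) to 1 (fully open). A call has 1 to 10 rows; each row shifts and turns the commanded pose from where the row before left it, along the tool's axes as they then stand; what a row does not reach is not made up. A row lasts 1/8 s, in which the tool goes at most 62.5 mm and 10.7 degrees, less where a joint would pass 70% of its speed; a pose out of reach is approached as far as the arm can. A call is refused whole if a number of a shift passes 62.5 or a number of a turn 10.7, either way. A call with a gripper value outside its range is refused whole. The fingers move at their own pace and stop on an object; "newtons" is the grip in N (left out, the last holds). Time passes only in rows, so rows that do not move let the fingers close. It gives the time, the measured TCP pose, the force, the opening and the grip force at its end, in the units of the state.
- robot.get_obs(): the state, without advancing time (a new reading comes with each control period).
- robot.camera(name): name is "scene" or "top" or "wrist"; returns a dict with "image" (480x640x3 uint8, red, green, blue), "depth" (480x640 float32, m along the optical axis (not along the pixel's ray), 0 where there is no reading), "fovy" (degrees; the focal length in pixels is half the picture's height over the tangent of half this angle, whatever the lens; pixels are square), "cx", "cy" (the principal point, pixels), "rvec" (rotation vector, rad) and "tvec" (3), from world to camera coordinates, as OpenCV has them. Camera axes: x right, y down, z forward; pixel columns grow to the right and rows downward; lengths in m; the calibration is good to about 2 mm. A picture is of the moment at which its call begins.
- robot.hand_in(): hands the job in; it is judged then, once.
Trained networks look in the newest picture that a camera, given by its name, has taken for a name from the list of things; names that differ only in an ending like _2 or _b are one class to them, and where a whole thing is asked for, a point or a joint stands for the part that bears it (a point fixed in the world has none). Each returns a list of dicts, best first, with "p" (0 to 1); they miss things now and then, are a little off and sometimes report something else, mostly with a low value. They report only what shows in the picture. A call takes as long as a camera call. They do not tell look-alikes from the thing itself.
- robot.find_in(camera, thing): "box" ([left, top, right, bottom] in pixels, round what is visible of it).
- robot.cut_out(camera, thing): "region" (480x640 bool, what is visible of it) and "box" ([left, top, right, bottom] in pixels, round what is visible of it).
The state is a dict: "time": time; "q": joint angles; "joint_velocities": joint speeds; "joint_torque": joint torques, N m; "position": TCP position; "tool_rot": TCP orientation; "ft_force": force on the tool from outside, world axes, zero at the start; "moment": the same for the moment, N m; "grip_width": finger opening in m; "grip_force": force on a finger pad.
Only numpy, scipy, OpenCV 4.12 (cv2) and the standard library are available. Lean on these libraries where they do the work, as an engineer would, in place of code of your own. Each camera call takes 0.05 s, during which the arm holds its last target. There are 200 camera calls.

### The job

Change the battery blocks in the bolted carrier: lift the bolt handle out of its notch, slide the bolt to its open end and drop the handle fully into the open notch; take every red-topped spent block out and leave it in the brown tray, and rock every green-topped fresh block into a free pocket, tongue under the yellow lip first, until it drops flat. When all are in, lift the handle again, slide the bolt back over the blocks and drop the handle fully into the first notch. Leave the other things on the bench where they are.

Things in the scene. Friction and masses are not known exactly. Their poses are not given: they have to be found in the camera images.
- carrier: Battery carrier fixed to the bench: aluminium base with 3 grey pockets in a row along its y, 76 mm apart. Origin on the bench under the middle pocket; x to the far (lip) side, z up. Pocket floor z = 6 mm; each pocket reaches from x = -41.5 to +51.5 mm and is 49 mm wide. Near wall and ribs between pockets end at z = 16 mm. The bolt runs along the near side.
- lip_edge (a point): Middle of the upper edge of the yellow lip, which overhangs the far end of all pockets: carrier x = +42 mm, z = 24 mm. The lip is 4 mm thick (underside at z = 20 mm) and runs back to the far wall at x = +51.5 mm. Axes as the carrier's.
- tab_middle (a point): Middle tab of the bolt (moves with it): centre of the tab's upper face. The bolt is a 14 mm steel bar along y at carrier x = -72 mm, z = 54 mm; it carries 3 tabs, 76 mm apart, 16 mm wide, z = 59 to 64 mm, reaching to x = -28 mm over the near ends of the blocks. Shut: each tab over the middle of a pocket, blocks locked. Open: tabs half-way between pockets.
- guard_top (a point): Middle of the top of the dark notched guard plate under the handle, 62.5 mm above the bench, at carrier x = -96 mm, y = 0: the 21 mm wide tooth between the two notches. The notches are 17 mm wide, at carrier y = -19 mm (shut) and +19 mm (open), matching the bolt's end stops. Axes as the carrier's.
- bolt (a joint): Position of the bolt in m along the carrier's +y: 0 shut (end stop), 0.038 open (end stop). About 1.5 N of friction; it stays where it is left. It can slide only while the handle is lifted over the tooth.
- handle (a joint): Angle of the bolt handle in rad about the bolt bar: 0 lying level in a notch, growing as its outer end is lifted (stop at 1.3). It falls down by its own weight. Lifted to 0.8 or more it passes over the tooth between the notches; at less it may catch.
- handle_grip (a point): Point on the bolt handle for the fingers: on the centre line of its steel rod (12 mm thick; red ball of 19 mm at the outer end, 86 mm from the bar), 58 mm out from the bar's axis. When down the rod points to the carrier's -x, 54 mm above the bench, free on both sides and above. The frame turns with the handle: x from outer end to bar, y along the bar.
- tray_floor (a point): Centre of the inner floor of the brown cardboard tray fixed on the bench, 3 mm above the bench. Inside 234 mm along x, 294 mm along y; walls 100 mm high.
- seat_1 (a point): Where the centre of a block is when it lies flat in pocket 1 of the carrier (31 mm above the bench); axes as the carrier's; the block's tongue points to +x. Play about 1.5 mm each way. Pocket 1 is at the carrier's -y end.
- seat_2 (a point): Where the centre of a block is when it lies flat in pocket 2 of the carrier (31 mm above the bench); axes as the carrier's; the block's tongue points to +x. Play about 1.5 mm each way. Pocket 1 is at the carrier's -y end.
- seat_3 (a point): Where the centre of a block is when it lies flat in pocket 3 of the carrier (31 mm above the bench); axes as the carrier's; the block's tongue points to +x. Play about 1.5 mm each way. Pocket 1 is at the carrier's -y end.
- fresh_1_centre (a point): Centre, half-way up, of a green-topped fresh battery block (black, coloured top, 350 g; two or three such are present, None if absent). Body 80 x 46 x 50 mm (x, y, z; z up); from the bottom of its +x end a tongue 36 mm wide, 8 mm high projects to x = +50 mm. Grip it across the 46 mm. Stands upright on the bench at the left at the start.
- fresh_2_centre (a point): Centre, half-way up, of a green-topped fresh battery block (black, coloured top, 350 g; two or three such are present, None if absent). Body 80 x 46 x 50 mm (x, y, z; z up); from the bottom of its +x end a tongue 36 mm wide, 8 mm high projects to x = +50 mm. Grip it across the 46 mm. Stands upright on the bench at the left at the start.
- fresh_3_centre (a point): Centre, half-way up, of a green-topped fresh battery block (black, coloured top, 350 g; two or three such are present, None if absent). Body 80 x 46 x 50 mm (x, y, z; z up); from the bottom of its +x end a tongue 36 mm wide, 8 mm high projects to x = +50 mm. Grip it across the 46 mm. Stands upright on the bench at the left at the start.
- spent_1_centre (a point): Centre, half-way up, of a red-topped spent battery block (black, coloured top, 350 g; two or three such are present, None if absent). Body 80 x 46 x 50 mm (x, y, z; z up); from the bottom of its +x end a tongue 36 mm wide, 8 mm high projects to x = +50 mm. Grip it across the 46 mm. Seated in pocket 1 at the start.
- spent_2_centre (a point): Centre, half-way up, of a red-topped spent battery block (black, coloured top, 350 g; two or three such are present, None if absent). Body 80 x 46 x 50 mm (x, y, z; z up); from the bottom of its +x end a tongue 36 mm wide, 8 mm high projects to x = +50 mm. Grip it across the 46 mm. Seated in pocket 2 at the start.
- spent_3_centre (a point): Centre, half-way up, of a red-topped spent battery block (black, coloured top, 350 g; two or three such are present, None if absent). Body 80 x 46 x 50 mm (x, y, z; z up); from the bottom of its +x end a tongue 36 mm wide, 8 mm high projects to x = +50 mm. Grip it across the 46 mm. Seated in pocket 3 at the start.
- tape_c (a point): bystander: roll of tape, 100 mm across, 25 mm high, at the back; its centre
- foam_c (a point): bystander: beige foam block 60 x 130 x 45 mm at the back; its centre
- glue_c (a point): bystander: white dropper bottle 80 mm high at the back; its centre
- driver_c (a point): bystander: red-handled screwdriver 188 mm long near the front edge; its centre
Mind the look-alikes: they are no part of the job. What is shaped like the part that bears spent_2_centre but purple is not meant.

How it is judged:
On the way, in this order (a step that is already met when the one before it is completed fails the run):
1. the bolt is drawn to its open end and its handle lies down in the open notch (value of joint bolt above 0.033 m and value of joint handle below 0.12 rad), for 0.2 s.
2. with the bolt still open, every spent block is in the tray and every fresh block lies flat in a pocket (value of joint bolt above 0.033 m and ((distance between fresh_1_centre and seat_1 below 0.005 m and angle between fresh_1_centre's own z axis and vertical below 0.06 rad) or (distance between fresh_1_centre and seat_2 below 0.005 m and angle between fresh_1_centre's own z axis and vertical below 0.06 rad) or (distance between fresh_1_centre and seat_3 below 0.005 m and angle between fresh_1_centre's own z axis and vertical below 0.06 rad)) and ((distance between fresh_2_centre and seat_1 below 0.005 m and angle between fresh_2_centre's own z axis and vertical below 0.06 rad) or (distance between fresh_2_centre and seat_2 below 0.005 m and angle between fresh_2_centre's own z axis and vertical below 0.06 rad) or (distance between fresh_2_centre and seat_3 below 0.005 m and angle between fresh_2_centre's own z axis and vertical below 0.06 rad)) and ((distance between fresh_3_centre and seat_1 below 0.005 m and angle between fresh_3_centre's own z axis and vertical below 0.06 rad) or (distance between fresh_3_centre and seat_2 below 0.005 m and angle between fresh_3_centre's own z axis and vertical below 0.06 rad) or (distance between fresh_3_centre and seat_3 below 0.005 m and angle between fresh_3_centre's own z axis and vertical below 0.06 rad)) and x of spent_1_centre in the frame of tray_floor between -0.115 and 0.115 m and y of spent_1_centre in the frame of tray_floor between -0.145 and 0.145 m and z of each of spent_1_centre, spent_2_centre, spent_3_centre in the frame of tray_floor below 0.085 m and x of spent_2_centre in the frame of tray_floor between -0.115 and 0.115 m and y of spent_2_centre in the frame of tray_floor between -0.145 and 0.145 m and x of spent_3_centre in the frame of tray_floor between -0.115 and 0.115 m and y of spent_3_centre in the frame of tray_floor between -0.145 and 0.145 m), for 0.2 s.
At the end, for the whole second after the job is handed in: Bolt within 5 mm of its shut end, handle down in its notch (below 0.12 rad); every fresh block present flat in a pocket (centre within 5 mm of the seat, tilt below 0.06 rad); every spent block present inside the tray (centre within its walls, under 85 mm above its floor) (value of joint bolt below 0.005 m and value of joint handle below 0.12 rad and ((distance between fresh_1_centre and seat_1 below 0.005 m and angle between fresh_1_centre's own z axis and vertical below 0.06 rad) or (distance between fresh_1_centre and seat_2 below 0.005 m and angle between fresh_1_centre's own z axis and vertical below 0.06 rad) or (distance between fresh_1_centre and seat_3 below 0.005 m and angle between fresh_1_centre's own z axis and vertical below 0.06 rad)) and ((distance between fresh_2_centre and seat_1 below 0.005 m and angle between fresh_2_centre's own z axis and vertical below 0.06 rad) or (distance between fresh_2_centre and seat_2 below 0.005 m and angle between fresh_2_centre's own z axis and vertical below 0.06 rad) or (distance between fresh_2_centre and seat_3 below 0.005 m and angle between fresh_2_centre's own z axis and vertical below 0.06 rad)) and ((distance between fresh_3_centre and seat_1 below 0.005 m and angle between fresh_3_centre's own z axis and vertical below 0.06 rad) or (distance between fresh_3_centre and seat_2 below 0.005 m and angle between fresh_3_centre's own z axis and vertical below 0.06 rad) or (distance between fresh_3_centre and seat_3 below 0.005 m and angle between fresh_3_centre's own z axis and vertical below 0.06 rad)) and x of spent_1_centre in the frame of tray_floor between -0.115 and 0.115 m and y of spent_1_centre in the frame of tray_floor between -0.145 and 0.145 m and z of each of spent_1_centre, spent_2_centre, spent_3_centre in the frame of tray_floor below 0.085 m and x of spent_2_centre in the frame of tray_floor between -0.115 and 0.115 m and y of spent_2_centre in the frame of tray_floor between -0.145 and 0.145 m and x of spent_3_centre in the frame of tray_floor between -0.115 and 0.115 m and y of spent_3_centre in the frame of tray_floor between -0.145 and 0.145 m); the robot touches nothing.
It fails at once if a bystander (tape roll, foam block, dropper bottle, screwdriver) is moved more than 30 mm (distance of any of tape_c, foam_c, glue_c, driver_c from where it was at the start of the episode above 0.03 m).
Of fresh_1, fresh_2, fresh_3 only 2 to 3 are there at a start; the rules pass over those that are not, and their reading is None.
Of spent_1, spent_2, spent_3 only 2 to 3 are there at a start; the rules pass over those that are not, and their reading is None.
At some moment in a run one of fresh_1, fresh_2, fresh_3 may be knocked a few centimetres aside while the robot is not near it.
It also fails if it takes over 210 s, if anything falls off the work surface, if the arm or the gripper's body presses on something with over 40 N, if the wrist force passes 120 N, or if a joint passes its speed limit or range.

## Working session

There is one attempt and no reset: what is moved stays moved. The work goes in short steps, Python scripts to look and compute and a tool call to move; the robot and the scene stay as the last step left them, time stands still between calls to the robot, and variables do not carry over. Pictures are saved under pics/ and viewed, at most 14 in all, crops included, and the job is handed in when it is done.

Besides the shell and the picture viewer there is one more tool, called after "Call:" as name(argument=value, ...), one argument or row to a line, values as JSON. send_rows: Moves the arm, as the interface text tells. Its arguments: {"type":"object","properties":{"deltas":{"type":"string"},"newtons":{"type":"number"}},"required":["deltas"]}

```bash
mkdir -p pics; ls; cat > h.py <<'E'
import numpy as np, cv2
from scipy.spatial.transform import Rotation as R
from rig import robot
def cam(n):
    c=robot.camera(n); c['f']=240/np.tan(np.radians(c['fovy'])/2); c['R']=cv2.Rodrigues(np.array(c['rvec'],float))[0]; c['t']=np.array(c['tvec'],float).ravel(); return c
def world(c,u,v,d=None):
    d=c['depth'][v,u] if d is None else d
    u=np.asarray(u,float);v=np.asarray(v,float)
    p=np.stack([(u-c['cx'])/c['f']*d,(v-c['cy'])/c['f']*d,d+0*u],-1)
    return (p-c['t'])@c['R']
def save(c,n): cv2.imwrite('pics/'+n+'.png',c['image'][:,:,::-1])
def st():
    o=robot.get_obs(); print('t',round(o['time'],2),'p',np.round(o['position'],4),'q',np.round(o['tool_rot'],3),'F',np.round(o['ft_force'],1),'w',round(o['grip_width'],4),o['grip_force'],'j',np.round(o['q'],2)); return o
E
python3 - <<'E'
from h import *
st(); 
for n in('scene','top'):
    c=cam(n); save(c,n+'0')
    print(n,c['f'],-c['R'].T@c['t'],c['R'].round(2).tolist())
    np.savez('pics/'+n+'0.npz',**c)
    for th in ['carrier','lip_edge','bolt','handle','guard_top','tray_floor','fresh_1_centre','spent_1_centre']:
        print(th,[(np.round(d['box']).tolist(),round(d['p'],2)) for d in robot.find_in(n,th)][:5])
E
```

```text
pics
t 0.0 p [ 0.2182 -0.585   0.2913] q [ 0.984  0.177 -0.    -0.001] F [0.6 0.1 0.6] w 0.0869 0.0 j [-1.39  0.53  1.43 -0.    1.18 -0.18]
scene 441.01623416959484 [ 1.64416218 -0.03546336  0.75180779] [[0.04, 1.0, 0.02], [0.53, -0.0, -0.85], [-0.85, 0.04, -0.53]]
carrier [([262.0, 225.0, 356.0, 290.0], 0.77)]
lip_edge [([259.0, 227.0, 353.0, 290.0], 0.86)]
bolt [([266.0, 225.0, 346.0, 251.0], 0.72)]
handle []
guard_top [([258.0, 227.0, 345.0, 248.0], 0.54)]
tray_floor [([117.0, 211.0, 233.0, 283.0], 0.56), ([260.0, 229.0, 356.0, 289.0], 0.51)]
fresh_1_centre [([406.0, 243.0, 426.0, 270.0], 0.78)]
spent_1_centre [([267.0, 248.0, 287.0, 272.0], 0.88)]
top 441.7206268515617 [0.41983952 0.02797805 1.16312534] [[-0.0, -1.0, -0.01], [-0.99, 0.01, -0.14], [0.14, 0.01, -0.99]]
carrier [([279.0, 215.0, 391.0, 307.0], 0.93)]
lip_edge [([282.0, 214.0, 393.0, 310.0], 0.75)]
bolt [([284.0, 246.0, 390.0, 307.0], 0.59)]
handle [([335.0, 268.0, 348.0, 306.0], 0.78), ([285.0, 246.0, 389.0, 308.0], 0.66)]
guard_top [([278.0, 211.0, 387.0, 310.0], 0.81)]
tray_floor [([419.0, 210.0, 564.0, 321.0], 0.79), ([281.0, 212.0, 387.0, 307.0], 0.57)]
fresh_1_centre [([195.0, 244.0, 220.0, 280.0], 0.77), ([280.0, 212.0, 388.0, 309.0], 0.73)]
spent_1_centre [([360.0, 231.0, 385.0, 263.0], 0.58)]
```

View pics/top0.png

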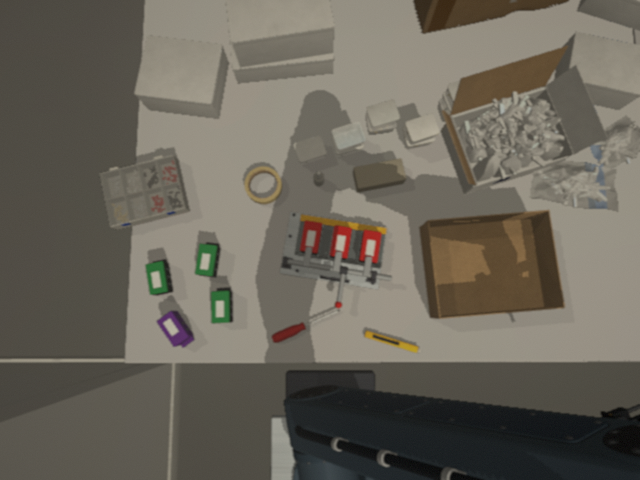

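View pics/scene0.png

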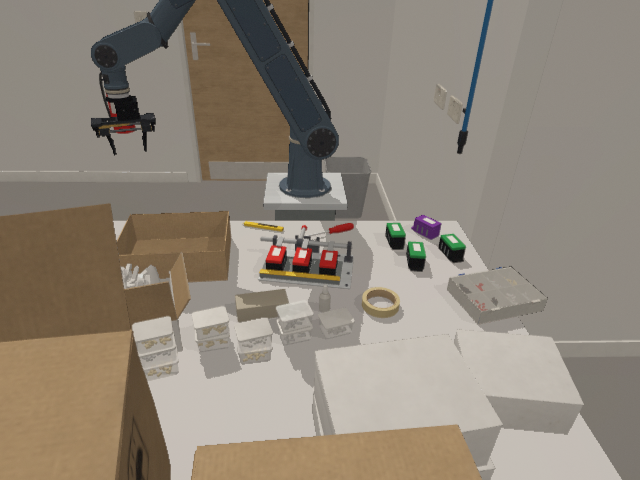

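The top view shows the carrier around (338,250) with three red blocks and the handle ball at (339,304). Fresh green blocks are at (158,276), (207,260) and (221,305), the purple decoy at (175,328), the tray around (492,265), and the screwdriver close to the handle at (310,322). Next I'll measure these.

```bash
cat >> h.py <<'E'
def blobs(c,lo,hi,mina=40,roi=None):
    hsv=cv2.cvtColor(c['image'],cv2.COLOR_RGB2HSV); m=cv2.inRange(hsv,np.array(lo),np.array(hi))
    if lo[0]==0 and hi[0]<15: m|=cv2.inRange(hsv,np.array([170]+list(lo[1:])),np.array([180]+list(hi[1:])))
    n,l,s,ce=cv2.connectedComponentsWithStats(m)
    return [(l==i) for i in range(1,n) if s[i,4]>=mina]
def plane(c,uv,z):
    """intersect pixel rays with world plane z"""
    uv=np.atleast_2d(uv).astype(float); ray=np.stack([(uv[:,0]-c['cx'])/c['f'],(uv[:,1]-c['cy'])/c['f'],np.ones(len(uv))],-1)@c['R']
    o=-c['R'].T@c['t']; return o+ray*((z-o[2])/ray[:,2])[:,None]
def rect(c,m,z):
    """min-area rectangle in world plane z of a mask: centre, size(long,short), long-axis angle deg"""
    v,u=np.nonzero(m); p=plane(c,np.c_[u,v],z)[:,:2]
    (cx,cy),(w,h),a=cv2.minAreaRect((p*1000).astype(np.float32))
    if w<h: w,h,a=h,w,a+90
    return np.round([cx,cy],1),round(w,1),round(h,1),round((a+90)%180-90,1)
E
python3 - <<'E'
from h import *
c=dict(np.load('pics/top0.npz')); 
for nm,lo,hi,z in [('green',[45,80,40],[85,255,255],.05),('red',[0,130,60],[8,255,255],.056),('yellow',[18,120,80],[32,255,255],.024),('brown',[9,60,40],[17,255,255],.1)]:
    for m in blobs(c,lo,hi):
        v,u=np.nonzero(m); d=c['depth'][v,u]; w=world(c,u,v,d)
        print(nm,(int(u.mean()),int(v.mean())),m.sum(),rect(c,m,z),'depth',np.median(w,0).round(3))
E
```

```text
green (206, 258) 411 (array([543.7, 322. ]), 80.1, 47.7, -7.5) depth [0.549 0.318 0.05 ]
green (157, 276) 412 (array([497.7, 445.4]), 81.1, 46.5, 11.6) depth [0.504 0.442 0.05 ]
green (220, 305) 410 (array([425.8, 282.1]), 79.6, 46.4, 4.3) depth [0.433 0.28  0.05 ]
red (311, 234) 356 (array([598.4,  56.2]), 79.1, 45.6, -8.9) depth [0.608 0.05  0.056]
red (340, 239) 359 (array([585.9, -19.2]), 80.6, 44.9, -9.3) depth [ 0.594 -0.024  0.056]
red (370, 244) 385 (array([573.9, -93.5]), 81.2, 46.7, -9.3) depth [ 0.582 -0.097  0.056]
red (287, 332) 266 (array([361.2, 111.7]), 82.4, 21.0, -66.6) depth [0.359 0.117 0.023]
yellow (342, 223) 451 (array([637.2, -27.3]), 224.6, 18.2, 80.6) depth [ 0.638 -0.028  0.025]
yellow (391, 341) 336 (array([ 336., -145.]), 137.4, 17.3, 72.8) depth [ 0.333 -0.15   0.013]
brown (469, 10) 2456 (array([1174. , -406.2]), 377.6, 91.3, 89.5) depth [ 1.211 -0.357  0.062]
brown (506, 80) 3264 (array([ 996.7, -454.7]), 349.9, 85.8, -72.2) depth [ 0.958 -0.413  0.168]
brown (458, 148) 425 (array([ 818.2, -313.1]), 204.5, 17.9, 17.4) depth [ 0.802 -0.306  0.131]
brown (489, 264) 12320 (array([ 524.5, -378.2]), 322.5, 240.4, -85.3) depth [ 0.527 -0.41   0.005]
```

```bash
cat >> h.py <<'E'
from scipy.spatial.transform import Slerp
YAW=np.radians(-9.3); ORG=np.array([.5861,-.0188,0])
def C(x,y,z,yaw=None):  # carrier mm -> world m
    return ORG+R.from_euler('z',YAW).apply(np.array([x,y,z])/1000)
def down(yawdeg,tilt=0): # tool x along yaw, pointing down; tilt deg about tool y
    return R.from_euler('z',yawdeg,degrees=True)*R.from_euler('x',180,degrees=True)*R.from_euler('y',tilt,degrees=True)
def gp(p,rot): return np.asarray(p)-rot.apply([0,0,.051])   # TCP for grasp point p
def rows(tp,tr,g,n=None,frm=None,vmax=55):
    """rows from current (or frm) pose to target TCP pose; prints them in calls of 10"""
    if frm is None:
        o=robot.get_obs(); p0,r0=np.array(o['position']),R.from_quat(o['tool_rot'])
    else: p0,r0=frm
    ang=np.degrees((r0.inv()*tr).magnitude()); n=n or int(max(np.ceil(np.linalg.norm(tp-p0)*1000/vmax),np.ceil(ang/9),1))
    sl=Slerp([0,1],R.concatenate([r0,tr])); p,r=p0,r0; out=[]
    for i in range(1,n+1):
        q=p0+(tp-p0)*i/n; s=sl(i/n)
        d=np.round(r.inv().apply(q-p)*1000,1); w=np.round((r.inv()*s).as_rotvec(degrees=True),2)
        out.append(' '.join(f'{x:g}' for x in [*(d+0.),*(w+0.),g])); p=p+r.apply(d/1000); r=r*R.from_rotvec(w,degrees=True)
    for i in range(0,n,10): print('; '.join(out[i:i+10]))
    return p,r
E
python3 - <<'E'
from h import *
c=dict(np.load('pics/top0.npz'))
print('ball',plane(c,[339,304],.058), 'exp',C(-158,-19,54), 'grip',C(-130,-19,54))
r=down(-9.3); rows(gp(C(-130,-19,54+130),r),r,1)
E
```

```text
ball [[ 0.42913427 -0.01377898  0.058     ]] exp [ 0.42710632 -0.01201685  0.054     ] grip [ 0.45473828 -0.01654176  0.054     ]
35 -37.6 4.8 0 0 2.48 1; 33.4 -39 4.7 0 0 2.48 1; 31.6 -40.4 4.8 0 0 2.48 1; 29.9 -41.8 4.8 0 0 2.47 1; 28 -43 4.8 0 0 2.48 1; 26.2 -44.2 4.7 0 0 2.48 1; 24.2 -45.3 4.8 0 0 2.48 1; 22.2 -46.3 4.8 0 0 2.48 1; 20.2 -47.2 4.7 0 0 2.48 1; 18.2 -48 4.8 0 0 2.48 1
16 -48.8 4.8 0 0 2.48 1; 14 -49.4 4.7 0 0 2.47 1
```

Call:
send_rows(
  deltas="35 -37.6 4.8 0 0 2.48 1; 33.4 -39 4.7 0 0 2.48 1; 31.6 -40.4 4.8 0 0 2.48 1; 29.9 -41.8 4.8 0 0 2.47 1; 28 -43 4.8 0 0 2.48 1; 26.2 -44.2 4.7 0 0 2.48 1; 24.2 -45.3 4.8 0 0 2.48 1; 22.2 -46.3 4.8 0 0 2.48 1; 20.2 -47.2 4.7 0 0 2.48 1; 18.2 -48 4.8 0 0 2.48 1",
  newtons=25,
)

```text
time: 2.15
position: [0.4161, -0.1101, 0.2447]
tool_rot: [0.999, -0.039, 0.001, 0.0]
ft_force: [0.1, -0.1, -0.9]
grip_width: 0.087
grip_force: 0.0
```

Call:
send_rows(
  deltas="16 -48.8 4.8 0 0 2.48 1; 14 -49.4 4.7 0 0 2.47 1; 0 0 0 0 0 0 1; 0 0 0 0 0 0 1",
)

```text
time: 2.65
position: [0.4547, -0.0167, 0.2351]
tool_rot: [0.997, -0.08, 0.0, 0.0]
ft_force: [0.2, -0.3, 0.2]
grip_width: 0.0869
grip_force: 0.0
```

```bash
python3 - <<'E'
from h import *
st(); c=cam('wrist'); save(c,'w1'); np.savez('pics/w1.npz',**c); print(-c['R'].T@c['t'],c['f'],c['R'].round(2).tolist())
for th in ['handle','bolt']: print(th,[(np.round(d['box']).tolist(),round(d['p'],2)) for d in robot.find_in('wrist',th)][:5])
E
```

```text
t 2.65 p [ 0.4547 -0.0167  0.2351] q [ 0.997 -0.08   0.     0.   ] F [ 0.2 -0.3  0.2] w 0.0869 0.0 j [-0.28  0.39  1.91 -0.    0.84  1.45]
[ 0.52263403 -0.02769608  0.32875772] 387.4226954679075 [[-0.16, -0.99, 0.0], [-0.96, 0.16, 0.25], [-0.25, 0.04, -0.97]]
handle [([304.0, 125.0, 335.0, 272.0], 0.76)]
bolt [([107.0, 71.0, 498.0, 277.0], 0.73), ([81.0, 0.0, 501.0, 275.0], 0.58)]
```

View pics/w1.png

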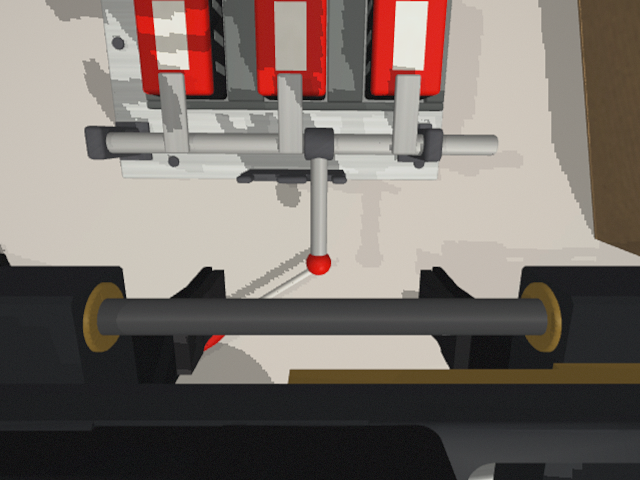

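The wrist view shows the handle rod running from (318,158) to the ball at (318,264), with the bar at v≈143. I'll check this against the model and plan the grip and lift.

```bash
python3 - <<'E'
from h import *
c=dict(np.load('pics/w1.npz'))
inv=R.from_euler('z',-YAW)
for n,uv,z in [('ball',[318.5,264],.054),('rod',[319,200],.06),('bar',[250,142],.061),('bar',[470,145],.061),('tabs',[290,98],.064),('tabL',[172,98],.064),('tabR',[407,98],.064)]:
    p=plane(c,uv,z)[0]; print(n,p.round(4),'carrier mm',(inv.apply(p-ORG)*1000).round(1))
r=down(-9.3)
p,q=rows(gp(C(-130,-20,54),r),r,1,n=5)
# pivot rows
pv=r.inv().apply(C(-72,-20,54)-gp(C(-130,-20,54),r))*1000
for a in (-8,-9): print(pv, (pv-R.from_euler('y',a,degrees=True).apply(pv)).round(2))
E
```

```text
ball [ 0.4291 -0.01    0.054 ] carrier mm [-156.3  -16.7   54. ]
rod [ 0.4778 -0.0185  0.06  ] carrier mm [-106.9  -17.2   60. ]
bar [0.5244 0.0209 0.061 ] carrier mm [-67.3  29.2  61. ]
bar [ 0.4986 -0.1251  0.061 ] carrier mm [ -69.1 -119.    61. ]
tabs [ 0.5474 -0.0109  0.064 ] carrier mm [-39.5   1.5  64. ]
tabL [0.5596 0.0645 0.064 ] carrier mm [-39.6  77.9  64. ]
tabR [ 0.5352 -0.0857  0.064 ] carrier mm [-39.4 -74.2  64. ]
0 -0.1 26 0 0 -0.02 1; 0 0 26.1 0 0 -0.02 1; 0 -0.1 26 0.01 -0.01 -0.03 1; 0 0 26.1 0 0 -0.02 1; -0.1 -0.1 26 0 0 -0.02 1
[5.80000000e+01 1.13002553e-15 5.10000000e+01] [ 7.66  0.   -7.58]
[5.80000000e+01 1.13002553e-15 5.10000000e+01] [ 8.69  0.   -8.45]
```

```bash
sed -i 's/ORG=np.array.*/ORG=np.array([.5872,-.0180,0])/' h.py
```

Call:
send_rows(
  deltas="1 -1 26 0 0 0 1; 0 0 26 0 0 0 1; 0 0 26 0 0 0 1; 0 0 26 0 0 0 1; 0 0 26 0 0 0 1; 0 0 0 0 0 0 0; 0 0 0 0 0 0 0; 0 0 0 0 0 0 0; 0 0 0 0 0 0 0; 0 0 0 0 0 0 0",
  newtons=20,
)

```text
time: 4.05
position: [0.4561, -0.0158, 0.1056]
tool_rot: [0.997, -0.081, 0.001, 0.0]
ft_force: [-0.2, -0.4, -0.6]
grip_width: 0.0451
grip_force: 0.0
```

Call:
send_rows(
  deltas="0 0 0 0 0 0 0; 0 0 0 0 0 0 0",
)

```text
time: 4.3
position: [0.4559, -0.0157, 0.1051]
tool_rot: [0.997, -0.081, 0.0, 0.0]
ft_force: [-0.1, -0.4, 0.6]
grip_width: 0.0244
grip_force: 0.0
```

Call:
send_rows(
  deltas="0 0 0 0 0 0 0; 0 0 0 0 0 0 0; 0 0 0 0 0 0 0; 7.7 0 -7.6 0 -8 0 0; 7.7 0 -7.6 0 -8 0 0; 7.7 0 -7.6 0 -8 0 0",
)

```text
time: 5.05
position: [0.4811, -0.019, 0.1249]
tool_rot: [0.974, -0.079, -0.21, -0.018]
ft_force: [0.1, 2.2, -0.8]
grip_width: 0.0111
grip_force: 20.0
```

Call:
send_rows(
  deltas="7.7 0 -7.6 0 -8 0 0; 7.7 0 -7.6 0 -8 0 0; 7.7 0 -7.6 0 -8 0 0; 7.7 0 -7.6 0 -8 0 0; 0 0 0 0 0 0 0",
)

```text
time: 5.68
position: [0.5223, -0.0259, 0.1301]
tool_rot: [0.878, -0.071, -0.472, -0.039]
ft_force: [-2.0, 2.3, 5.7]
grip_width: 0.0115
grip_force: 20.0
```

Call:
send_rows(
  deltas="0 -10 0 0 0 0 0; 0 -10 0 0 0 0 0; 0 -10 0 0 0 0 0; 0 -9 0 0 0 0 0; 0 0 0 0 0 0 0",
)

```text
time: 6.3
position: [0.5292, 0.0119, 0.131]
tool_rot: [0.88, -0.071, -0.468, -0.037]
ft_force: [-2.6, -3.2, 2.7]
grip_width: 0.0112
grip_force: 20.0
```

Call:
send_rows(
  deltas="-6.5 0 8.6 0 8 0 0; -6.5 0 8.6 0 8 0 0; -6.5 0 8.6 0 8 0 0; -6.5 0 8.6 0 8 0 0; -6.5 0 8.6 0 8 0 0; -6.5 0 8.6 0 8 0 0; 0 0 0 0 0 0 0",
)

```text
time: 7.18
position: [0.4704, 0.0216, 0.1128]
tool_rot: [0.994, -0.081, -0.067, -0.005]
ft_force: [-0.7, -3.0, -1.3]
grip_width: 0.0115
grip_force: 20.0
```

Call:
send_rows(
  deltas="-6.5 0 8.6 0 8 0 0; 0 0 0 0 0 0 0; 0 0 0 0 0 0 0",
)

```text
time: 7.55
position: [0.4632, 0.0227, 0.1048]
tool_rot: [0.997, -0.081, -0.001, -0.0]
ft_force: [-1.2, -2.3, -1.0]
grip_width: 0.0115
grip_force: 20.0
```

Release, back off, and check with the wrist camera.

Call:
send_rows(
  deltas="0 0 0 0 0 0 0.4; 0 0 0 0 0 0 0.4; 0 0 0 0 0 0 0.4; 0 0 0 0 0 0 0.4; 0 0 -30 0 0 0 1; 0 0 -40 0 0 0 1; 0 0 -40 0 0 0 1; 0 0 -40 0 0 0 1; 0 0 0 0 0 0 1",
)

```text
time: 8.68
position: [0.4642, 0.0225, 0.2576]
tool_rot: [0.997, -0.081, 0.004, 0.0]
ft_force: [-0.2, 0.1, -0.2]
grip_width: 0.0769
grip_force: 0.0
```

```bash
python3 - <<'E'
from h import *
st(); c=cam('wrist'); save(c,'w2'); np.savez('pics/w2.npz',**c)
cv2.imwrite('pics/w2c.png',cv2.resize(c['image'][0:300,60:560,::-1],(800,480)))
E
```

```text
t 8.68 p [0.4642 0.0225 0.2576] q [ 0.997 -0.081  0.004  0.   ] F [-0.2  0.1 -0.2] w 0.0769 0.0 j [-0.19  0.36  1.87  0.    0.9   1.54]
```

View pics/w2.png

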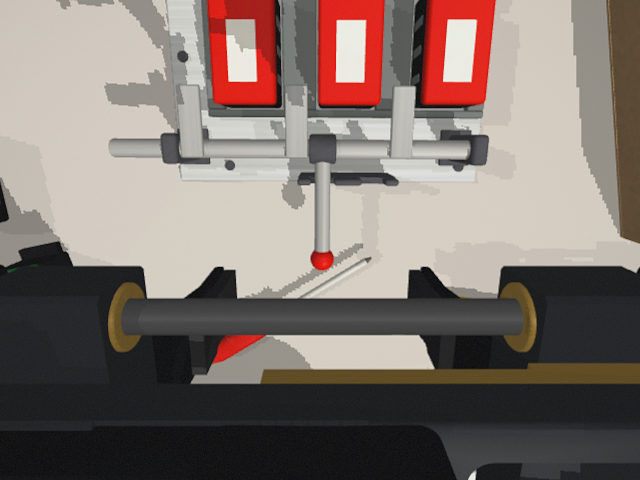

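The wrist view shows the bolt open: tabs at (190,88), (297,88) and (401,88) lie between the pockets, and the handle is down with its ball at (322,260). Next I'll refine the carrier and tray positions and plan the extraction.

```bash
cat >> h.py <<'E'
def blk(tx,y,tz,al,gx=8,gz=11,flip=0):
    """TCP pose when block's tongue-tip bottom is at carrier (tx,y,tz) mm with nose-down pitch al deg; grasp at block (gx,0,gz)"""
    B=R.from_euler('z',YAW)*R.from_euler('y',al,degrees=True)
    g=C(tx,y,tz)+B.apply(np.array([gx-50,0,gz+25])/1000)
    r=B*R.from_euler('x',180,degrees=True)
    if flip: r=r*R.from_euler('z',180,degrees=True)
    return gp(g,r),r
def path(wps,g,frm=None):
    for w in wps:
        n=None
        if len(w)==3: n=w[2]
        frm=rows(w[0],w[1],g,n,frm)
    return frm
E
python3 - <<'E'
from h import *
c=dict(np.load('pics/w2.npz')); inv=R.from_euler('z',-YAW)
print('ball depth',world(c,np.array([322]),np.array([259])), 'rod',world(c,np.array([321]),np.array([200])))
for n,uv,z in [('ball',[322,260],.054),('bar',[260,148],.061),('tab2',[297,120],.064),('b1',[453,104],.056),('b2',[350,105],.056),('b3',[245,105],.056)]:
    p=plane(c,uv,z)[0]; print(n,p.round(4),'carrier mm',(inv.apply(p-ORG)*1000).round(1))
for m in blobs(c,[0,130,60],[8,255,255],2000): print(rect(c,m,.056),[m.nonzero()[1].min(),m.nonzero()[1].max(),m.nonzero()[0].max()])
t=dict(np.load('pics/top0.npz')); print('tray rim',plane(t,[[421,222],[549,211],[563,307],[434,318]],.1).round(3).tolist(),plane(t,[[421,222],[549,211],[563,307],[434,318]],.1).mean(0))
d=world(t,np.array([460,520,530,470]),np.array([250,250,290,295])); print(d.round(3).tolist())
E
```

```text
ball depth [[0.43933893 0.02646836 0.06369228]] rod [[0.48508953 0.01974551 0.06246422]]
ball [0.4354 0.0271 0.054 ] carrier mm [-157.1   20.    54. ]
bar [0.5301 0.0577 0.061 ] carrier mm [-68.6  65.5  61. ]
tab2 [0.545  0.0273 0.064 ] carrier mm [-49.   37.8  64. ]
b1 [ 0.538  -0.0861  0.056 ] carrier mm [-37.5 -75.1  56. ]
b2 [ 0.5494 -0.0122  0.056 ] carrier mm [-38.2  -0.3  56. ]
b3 [0.5617 0.0631 0.056 ] carrier mm [-38.2  76.   56. ]
(array([595.8,  57.5]), 67.9, 46.5, -9.6) [np.int64(207), np.int64(276), np.int64(104)]
(array([583.2, -17.2]), 68.4, 45.3, -9.4) [np.int64(318), np.int64(384), np.int64(105)]
(array([571.5, -91.1]), 67.9, 46.9, -9.6) [np.int64(421), np.int64(495), np.int64(104)]
tray rim [[0.627, -0.215, 0.1], [0.652, -0.529, 0.1], [0.42, -0.544, 0.1], [0.395, -0.237, 0.1]] [ 0.52338151 -0.38103155  0.1       ]
[[0.57, -0.337, 0.003], [0.569, -0.495, 0.004], [0.464, -0.514, 0.003], [0.451, -0.357, 0.004]]
```

```bash
sed -i 's/ORG=np.array.*/ORG=np.array([.5882,-.0180,0])/; s/^YAW=np.radians(-9.3); /YAW=np.radians(-9.45); /' h.py; python3 - <<'E'
from h import *
f=path([blk(50,-76,66,0),(*blk(50,-76,6,0),3)],0.68)
print('lift'); f=path([(*blk(50,-76,9,0),1),(*blk(49,-76,9,6),1),(*blk(47.5,-76,9.5,8),1),(*blk(36,-76,11,9),2),(*blk(28,-76,60,9),2)],0,f)
r=down(-9.45); T=lambda x,y,z: np.array([.523-.08*y,-.381+y,z])  # TCP in tray
print('to tray'); f=path([(np.array([*T(0,.085,0)[:2],.235]),r)],0,f); f=path([(np.array([*T(0,.085,0)[:2],.112]),r)],0,f)
E
```

```text
34.4 24 25.8 0 -0.05 0.04 0.68; 34.4 23.9 25.9 0 -0.04 0.04 0.68; 34.5 24 25.7 0 -0.05 0.04 0.68; 34.5 23.9 25.8 0 -0.05 0.04 0.68
0 0 20 0 0 0 0.68; 0 0 20 0 0 0 0.68; 0 0 20 0 0 0 0.68
lift
0 0 -3 0 0 0 0
8.3 0 -3.9 0 -6 0 0
1.5 0 -1.8 0 -2 0 0
-5 0 -0.3 0 -0.5 0 0; -5 0 -0.2 0 -0.5 0 0
-7.8 0 -23.6 0 0 0 0; -7.8 0 -23.6 0 0 0 0
to tray
-7.6 42 -15.5 0 1.8 0 0; -7.1 42 -15.7 0 1.8 0 0; -6.7 42 -16 0 1.8 0 0; -6.1 42 -16.1 0 1.8 0 0; -5.6 42 -16.3 0 1.8 0 0
0 0 41 0 0 0 0; 0 0 41 0 0 0 0; 0 0 41 0 0 0 0
```

Call:
send_rows(
  deltas="34.4 24 25.8 0 0 0 0.68; 34.4 23.9 25.9 0 0 0 0.68; 34.5 24 25.7 0 0 0 0.68; 34.5 23.9 25.8 0 0 0 0.68; 0 0 0 0 0 0 0.68; 0 0 20 0 0 0 0.68; 0 0 20 0 0 0 0.68; 0 0 20 0 0 0 0.68; 0 0 0 0 0 0 0; 0 0 0 0 0 0 0",
  newtons=40,
)

```text
time: 9.98
position: [0.5827, -0.0937, 0.0918]
tool_rot: [0.997, -0.081, -0.0, -0.0]
ft_force: [-1.3, -2.3, -1.1]
grip_width: 0.0465
grip_force: 0.8
```

Call:
send_rows(
  deltas="0 0 0 0 0 0 0; 0 0 0 0 0 0 0",
)

```text
time: 10.22
position: [0.583, -0.0941, 0.0919]
tool_rot: [0.997, -0.081, 0.0, -0.0]
ft_force: [-0.7, -0.1, -3.6]
grip_width: 0.046
grip_force: 40.0
```

Call:
send_rows(
  deltas="0 0 -3 0 0 0 0; 8.3 0 -3.9 0 -6 0 0; 1.5 0 -1.8 0 -2 0 0; 0 0 0 0 0 0 0; -5 0 -0.3 0 -0.5 0 0; -5 0 -0.2 0 -0.5 0 0; 0 0 0 0 0 0 0",
)

```text
time: 11.1
position: [0.5825, -0.094, 0.1022]
tool_rot: [0.994, -0.081, -0.079, -0.006]
ft_force: [0.8, 1.0, -3.6]
grip_width: 0.0455
grip_force: 40.0
```

Call:
send_rows(
  deltas="-7.8 0 -23.6 0 0 0 0; -7.8 0 -23.6 0 0 0 0; -5 0 -30 0 0 0 0; -7.6 42 -9.5 0 1.8 0 0; -7.1 42 -9.7 0 1.8 0 0; -6.7 42 -10 0 1.8 0 0; -6.1 42 -10 0 1.8 0 0; -5.6 42 -10 0 1.8 0 0; 0 0 0 0 0 0 0",
)

```text
time: 12.22
position: [0.5125, -0.299, 0.2349]
tool_rot: [0.997, -0.083, 0.001, 0.001]
ft_force: [0.7, 0.5, -3.8]
grip_width: 0.0458
grip_force: 40.0
```

```bash
python3 - <<'E'
from h import *
st(); c=cam('wrist'); save(c,'w3')
E
```

```text
t 12.22 p [ 0.5125 -0.299   0.2349] q [ 0.997 -0.083  0.001  0.001] F [ 0.7  0.5 -3.8] w 0.0458 39.996248236857355 j [-0.72  0.55  1.57 -0.    1.01  1.02]
```

View pics/w3.png

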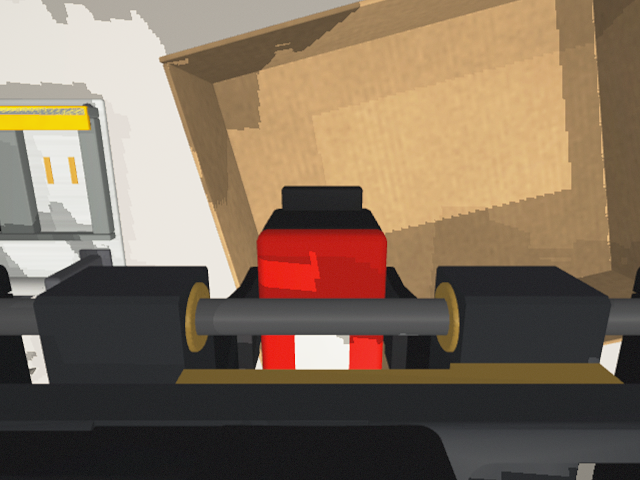

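The block is held level over the tray, tongue at (320,197). The near tray wall is at u≈170–240, so I'll shift 10 mm inward, lower and release.

Call:
send_rows(
  deltas="0 10 40 0 0 0 0; 0 0 40 0 0 0 0; 0 0 43 0 0 0 0; 0 0 0 0 0 0 0; 0 0 0 0 0 0 0.68; 0 0 0 0 0 0 0.68; 0 0 -10 0 0 0 0.68; 0 0 -40 0 0 0 0.68; 0 0 -45 0 0 0 0.68; 0 0 -45 0 0 0 0.68",
)

```text
time: 13.52
position: [0.5117, -0.3055, 0.2541]
tool_rot: [0.997, -0.081, 0.001, 0.001]
ft_force: [0.6, -0.4, 0.6]
grip_width: 0.0596
grip_force: 0.0
```

```bash
cat > mv.py <<'E'
import sys
from h import *
y=float(sys.argv[1]); ty=float(sys.argv[2]); st()
f=path([blk(50,y,66,0),(*blk(50,y,5.5,0),3)],0.68)
f=blk(50,y,6,0)
print('lift'); f=path([(*blk(50,y,9,0),1),(*blk(49,y,9,6),1),(*blk(47.5,y,9.5,8),1),(*blk(36,y,11,9),2),(*blk(28,y,60,9),2),(*blk(28,y,90,9),1)],0,f)
r=down(-9.45); t=np.array([.523-.08*ty,-.381+ty,.235])
print('to tray'); f=path([(t,r)],0,f)
E
python3 mv.py 0 -0.01
```

```text
t 13.53 p [ 0.5117 -0.3055  0.2541] q [ 0.997 -0.081  0.001  0.001] F [ 0.6 -0.4  0.6] w 0.0596 0.0 j [-0.73  0.53  1.55  0.    1.06  1.01]
6.1 -49.4 16.8 0.01 -0.02 0.02 0.68; 6.2 -49.3 16.8 0.02 -0.02 0.03 0.68; 6.1 -49.4 16.8 0.01 -0.02 0.02 0.68; 6 -49.4 16.8 0.01 -0.03 0.02 0.68; 6.1 -49.3 16.8 0.01 -0.02 0.03 0.68; 6.1 -49.4 16.9 0.02 -0.02 0.02 0.68
0 0 20.2 0 0 0 0.68; 0 0 20.1 0 0 0 0.68; 0 0 20.2 0 0 0 0.68
lift
0 0 -3 0 0 0 0
8.3 0 -3.9 0 -6 0 0
1.5 0 -1.8 0 -2 0 0
-5 0 -0.3 0 -0.5 0 0; -5 0 -0.2 0 -0.5 0 0
-7.8 0 -23.6 0 0 0 0; -7.8 0 -23.6 0 0 0 0
-4.7 0 -29.6 0 0 0 0
to tray
-1.5 54.1 -7.4 0 1.29 0 0; -1.4 54 -7.3 0 1.28 0 0; -1.1 54.1 -7.5 0 1.29 0 0; -1.1 54.1 -7.4 0 1.28 0 0; -0.8 54.1 -7.5 0 1.29 0 0; -0.7 54 -7.4 0 1.28 0 0; -0.5 54.1 -7.5 0 1.29 0 0
```

Call:
send_rows(
  deltas="6.1 -49.4 16.8 0 0 0 0.68; 6.2 -49.3 16.8 0 0 0 0.68; 6.1 -49.4 16.8 0 0 0 0.68; 6 -49.4 16.8 0 0 0 0.68; 6.1 -49.3 16.8 0 0 0 0.68; 6.1 -49.4 16.9 0 0 0 0.68; 0 0 0 0 0 0 0.68; 0 0 20.2 0 0 0 0.68; 0 0 20.1 0 0 0 0.68; 0 0 20.2 0 0 0 0.68",
)

```text
time: 14.78
position: [0.5965, -0.0204, 0.0908]
tool_rot: [0.997, -0.082, 0.002, 0.0]
ft_force: [0.4, 0.0, 0.5]
grip_width: 0.0592
grip_force: 0.0
```

Call:
send_rows(
  deltas="0 0 0 0 0 0 0; 0 0 0 0 0 0 0; 0 0 0 0 0 0 0; 0 0 0 0 0 0 0",
)

```text
time: 15.28
position: [0.5964, -0.0197, 0.0908]
tool_rot: [0.997, -0.081, 0.001, 0.001]
ft_force: [-1.3, -3.1, 6.0]
grip_width: 0.0458
grip_force: 40.0
```

Call:
send_rows(
  deltas="0 0 -3 0 0 0 0; 8.3 0 -3.9 0 -6 0 0; 1.5 0 -1.8 0 -2 0 0; 0 0 0 0 0 0 0; -5 0 -0.3 0 -0.5 0 0; -5 0 -0.2 0 -0.5 0 0; 0 0 0 0 0 0 0",
)

```text
time: 16.15
position: [0.5948, -0.0187, 0.0998]
tool_rot: [0.994, -0.081, -0.079, -0.006]
ft_force: [0.3, -0.4, -3.8]
grip_width: 0.046
grip_force: 40.0
```

Call:
send_rows(
  deltas="-7.8 0 -23.6 0 0 0 0; -7.8 0 -23.6 0 0 0 0; -4.7 0 -29.6 0 0 0 0; -1.5 54.1 -7.4 0 1.3 0 0; -1.4 54 -7.3 0 1.3 0 0; -1.1 54.1 -7.5 0 1.3 0 0; -1.1 54.1 -7.4 0 1.3 0 0; -0.8 54.1 -7.5 0 1.3 0 0; -0.7 54 -7.4 0 1.3 0 0; -0.5 54.1 -7.5 0 1.3 0 0",
)

```text
time: 17.4
position: [0.5233, -0.3921, 0.2314]
tool_rot: [0.997, -0.081, 0.001, -0.0]
ft_force: [0.2, -0.3, -3.4]
grip_width: 0.0456
grip_force: 40.0
```

Call:
send_rows(
  deltas="0 0 40 0 0 0 0; 0 0 40 0 0 0 0; 0 0 43 0 0 0 0; 0 0 0 0 0 0 0; 0 0 0 0 0 0 0.65; 0 0 0 0 0 0 0.65; 0 0 -10 0 0 0 0.68; 0 0 -40 0 0 0 0.68; 0 0 -45 0 0 0 0.68; 0 0 -45 0 0 0 0.68",
)

```text
time: 18.65
position: [0.5244, -0.3909, 0.2518]
tool_rot: [0.997, -0.081, 0.002, 0.001]
ft_force: [0.6, -0.8, 0.3]
grip_width: 0.0594
grip_force: 0.0
```

```bash
python3 mv.py 76 -0.095; python3 - <<'E'
from h import *
c=cam('top'); save(c,'t2')
for m in blobs(c,[0,130,60],[8,255,255],60): print(rect(c,m,.053))
E
```

```text
t 18.65 p [ 0.5244 -0.3909  0.2518] q [ 0.997 -0.081  0.002  0.001] F [ 0.6 -0.8  0.3] w 0.0594 0.0 j [-0.81  0.61  1.4   0.    1.13  0.92]
1.2 -50.5 10.9 0.01 -0.03 0.02 0.68; 1.1 -50.5 10.9 0.01 -0.02 0.02 0.68; 1.2 -50.5 10.9 0.01 -0.03 0.01 0.68; 1.1 -50.5 10.9 0.01 -0.02 0.02 0.68; 1.2 -50.5 11 0.01 -0.03 0.02 0.68; 1.1 -50.5 10.9 0.01 -0.02 0.02 0.68; 1.1 -50.5 11 0.02 -0.03 0.01 0.68; 1.1 -50.4 10.9 0.01 -0.02 0.02 0.68; 1.1 -50.5 11 0.01 -0.03 0.02 0.68
0 0 20.2 0 0 0 0.68; 0 0 20.1 0 0 0 0.68; 0 0 20.2 0 0 0 0.68
lift
0 0 -3 0 0 0 0
8.3 0 -3.9 0 -6 0 0
1.5 0 -1.8 0 -2 0 0
-5 0 -0.3 0 -0.5 0 0; -5 0 -0.2 0 -0.5 0 0
-7.8 0 -23.6 0 0 0 0; -7.8 0 -23.6 0 0 0 0
-4.7 0 -29.6 0 0 0 0
to tray
1 53.7 -5.5 0 0.9 0 0; 1 53.7 -5.4 0 0.9 0 0; 1.2 53.8 -5.5 0 0.9 0 0; 1.2 53.7 -5.4 0 0.9 0 0; 1.4 53.7 -5.4 0 0.9 0 0; 1.4 53.7 -5.4 0 0.9 0 0; 1.5 53.8 -5.3 0 0.9 0 0; 1.5 53.7 -5.3 0 0.9 0 0; 1.7 53.7 -5.4 0 0.9 0 0; 1.7 53.7 -5.2 0 0.9 0 0
(array([598.9,  56.6]), 81.4, 46.6, -9.6)
(array([ 515.1, -388.5]), 81.8, 48.7, -8.7)
(array([ 522.1, -306.7]), 51.1, 50.1, -2.9)
(array([360.4, 111.6]), 82.6, 22.1, -67.3)
```

View pics/t2.png

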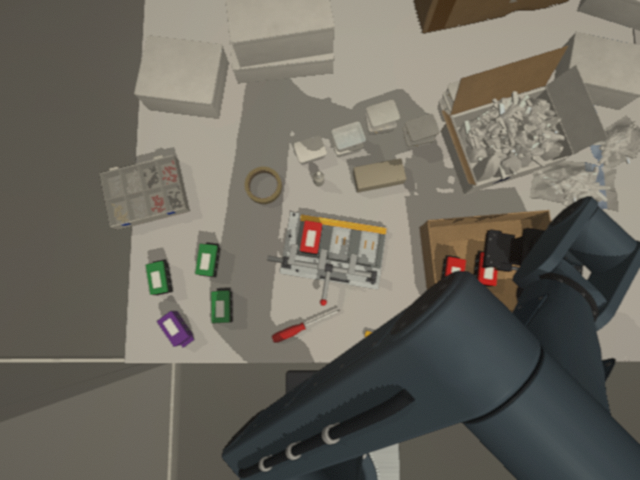

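The view shows both spent blocks in the tray at (455,265) and (487,268); the rest of the bench is undisturbed. Now the third.

Call:
send_rows(
  deltas="1.2 -50.5 10.9 0 0 0 0.68; 1.1 -50.5 10.9 0 0 0 0.68; 1.2 -50.5 10.9 0 0 0 0.68; 1.1 -50.5 10.9 0 0 0 0.68; 1.2 -50.5 11 0 0 0 0.68; 1.1 -50.5 10.9 0 0 0 0.68; 1.1 -50.5 11 0 0 0 0.68; 1.1 -50.4 10.9 0 0 0 0.68; 1.1 -50.5 11 0 0 0 0.68; 0 0 0 0 0 0 0.68",
)

```text
time: 19.95
position: [0.608, 0.0596, 0.1507]
tool_rot: [0.997, -0.078, 0.002, -0.0]
ft_force: [0.3, 0.7, 0.3]
grip_width: 0.059
grip_force: 0.0
```

Call:
send_rows(
  deltas="0 0 20 0 0 0 0.68; 0 0 20 0 0 0 0.68; 0 0 20 0 0 0 0.68; 0 0 0 0 0 0 0; 0 0 0 0 0 0 0; 0 0 0 0 0 0 0; 0 0 0 0 0 0 0; 0 0 0 0 0 0 0",
)

```text
time: 20.95
position: [0.6084, 0.0557, 0.0905]
tool_rot: [0.997, -0.081, 0.002, 0.0]
ft_force: [-0.1, -1.2, 2.2]
grip_width: 0.0456
grip_force: 40.0
```

Call:
send_rows(
  deltas="0 0 -3 0 0 0 0; 8.3 0 -3.9 0 -6 0 0; 1.5 0 -1.8 0 -2 0 0; 0 0 0 0 0 0 0; -5 0 -0.3 0 -0.5 0 0; -5 0 -0.2 0 -0.5 0 0; 0 0 0 0 0 0 0",
)

```text
time: 21.82
position: [0.6072, 0.0561, 0.1004]
tool_rot: [0.994, -0.081, -0.078, -0.006]
ft_force: [0.9, 0.2, -3.1]
grip_width: 0.0456
grip_force: 40.0
```

Call:
send_rows(
  deltas="-7.8 0 -23.6 0 0 0 0; -7.8 0 -23.6 0 0 0 0; -4.7 0 -40 0 0 0 0; 1 53.7 -5.5 0 0.9 0 0; 1 53.7 -5.4 0 0.9 0 0; 1.2 53.8 -5.5 0 0.9 0 0; 1.2 53.7 -5.4 0 0.9 0 0; 1.4 53.7 -5.4 0 0.9 0 0; 1.4 53.7 -5.4 0 0.9 0 0; 1.5 53.8 -5.3 0 0.9 0 0",
)

```text
time: 23.08
position: [0.5527, -0.3176, 0.2266]
tool_rot: [0.996, -0.081, -0.022, -0.002]
ft_force: [0.5, -0.6, -3.9]
grip_width: 0.0456
grip_force: 40.0
```

Call:
send_rows(
  deltas="1.5 53.7 0 0 0.9 0 0; 1.7 53.7 0 0 0.9 0 0; 1.7 51 0 0 0.9 0 0; 0 0 40 0 0 0 0; 0 0 40 0 0 0 0; 0 0 43 0 0 0 0; 0 0 0 0 0 0 0; 0 0 0 0 0 0 0.65; 0 0 0 0 0 0 0.65; 0 0 -10 0 0 0 0.65",
)

```text
time: 24.32
position: [0.5334, -0.4738, 0.1155]
tool_rot: [0.997, -0.081, 0.002, 0.001]
ft_force: [0.5, -0.2, -0.4]
grip_width: 0.0558
grip_force: 0.0
```

Call:
send_rows(
  deltas="0 0 -40 0 0 0 1; 0 0 -45 0 0 0 1; 0 0 -45 0 0 0 1",
)

```text
time: 24.7
position: [0.5329, -0.4735, 0.247]
tool_rot: [0.997, -0.081, 0.002, 0.001]
ft_force: [0.6, -0.8, -0.5]
grip_width: 0.0787
grip_force: 0.0
```

```bash
python3 - <<'E'
from h import *
st(); c=cam('top'); np.savez('pics/t3.npz',**c)
for m in blobs(c,[0,130,60],[8,255,255],60): print(rect(c,m,.053))
for m in blobs(c,[45,80,40],[85,255,255],100):
    v,u=np.nonzero(m); print('green',rect(c,m,.05),u.mean(),v.mean())
# dark/side crops upsampled
cv2.imwrite('pics/t3c.png',cv2.resize(c['image'][230:360,130:260,::-1],(600,600),interpolation=cv2.INTER_CUBIC))
E
```

```text
t 24.7 p [ 0.5329 -0.4735  0.247 ] q [ 0.997 -0.081  0.002  0.001] F [ 0.6 -0.8 -0.5] w 0.0787 0.0 j [-0.88  0.69  1.23  0.    1.21  0.85]
(array([ 557.3, -464.6]), 25.1, 20.7, 86.3)
(array([ 530.5, -391.6]), 53.9, 49.9, -9.4)
(array([ 504.5, -305.2]), 83.9, 51.6, -8.8)
(array([360.4, 111.6]), 82.6, 22.1, -67.3)
green (array([543.7, 321.9]), 80.0, 47.8, -7.1) 206.85542168674698 258.48192771084337
green (array([497.7, 445.4]), 81.1, 46.5, 11.6) 157.27602905569006 276.66585956416463
green (array([425.9, 283.4]), 79.0, 45.3, 1.7) 220.72795969773298 304.67758186397987
```

View pics/t3c.png

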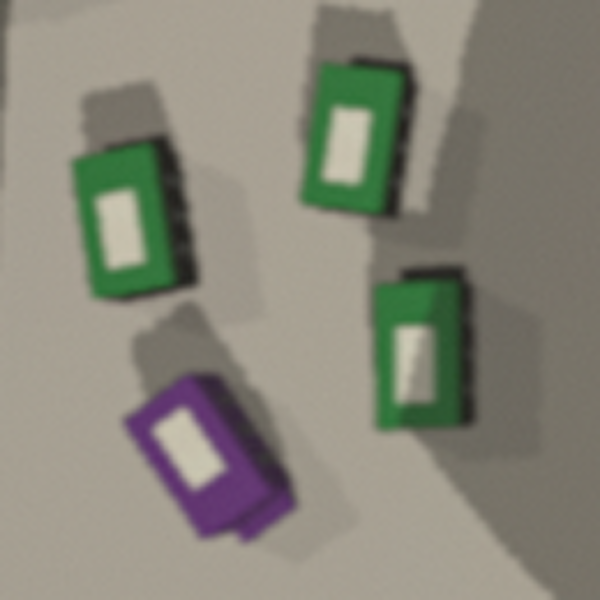

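All three fresh blocks have the tongue (narrow dark strip) at the top of the crop, i.e. pointing to +x; the purple decoy is at (210,455) in the crop. I'll go over fresh A.

```bash
python3 - <<'E'
from h import *
r=down(-7.2); p=gp([.5437-.02,.322+.0,.19],r); rows(p,r,.8,vmax=56)
E
```

```text
-9.3 -52.4 0.3 0.04 -0.05 -0.14 0.8; -9.2 -52.4 0.3 0.04 -0.05 -0.14 0.8; -9.1 -52.4 0.3 0.04 -0.05 -0.14 0.8; -8.9 -52.4 0.4 0.04 -0.06 -0.13 0.8; -8.9 -52.5 0.4 0.04 -0.05 -0.14 0.8; -8.7 -52.5 0.5 0.04 -0.05 -0.14 0.8; -8.5 -52.5 0.5 0.04 -0.05 -0.14 0.8; -8.5 -52.5 0.6 0.04 -0.05 -0.14 0.8; -8.3 -52.6 0.6 0.04 -0.05 -0.14 0.8; -8.2 -52.5 0.7 0.04 -0.05 -0.14 0.8
-8 -52.6 0.7 0.04 -0.05 -0.13 0.8; -8 -52.6 0.7 0.04 -0.06 -0.14 0.8; -7.8 -52.7 0.8 0.04 -0.05 -0.14 0.8; -7.6 -52.6 0.9 0.04 -0.05 -0.14 0.8; -7.6 -52.7 0.8 0.04 -0.05 -0.14 0.8
```

Call:
send_rows(
  deltas="-9.3 -52.4 0 0 0 -0.14 0.8; -9.2 -52.4 0 0 0 -0.14 0.8; -9.1 -52.4 0 0 0 -0.14 0.8; -8.9 -52.4 0.4 0 0 -0.14 0.8; -8.9 -52.5 0.4 0 0 -0.14 0.8; -8.7 -52.5 0.5 0 0 -0.14 0.8; -8.5 -52.5 0.5 0 0 -0.14 0.8; -8.5 -52.5 0.6 0 0 -0.14 0.8; -8.3 -52.6 0.6 0 0 -0.14 0.8; -8.2 -52.5 0.7 0 0 -0.14 0.8",
)

```text
time: 26.0
position: [0.5256, 0.0602, 0.2413]
tool_rot: [0.998, -0.069, 0.003, 0.0]
ft_force: [1.2, -0.2, 0.5]
grip_width: 0.0697
grip_force: 0.0
```

Call:
send_rows(
  deltas="-8 -52.6 0.7 0 0 -0.14 0.8; -8 -52.6 0.7 0 0 -0.14 0.8; -7.8 -52.7 0.8 0 0 -0.14 0.8; -7.6 -52.6 0.9 0 0 -0.14 0.8; -7.6 -52.7 0.8 0 0 -0.14 0.8; 0 0 0 0 0 0 0.8; 0 0 0 0 0 0 0.8",
)

```text
time: 26.88
position: [0.5213, 0.3246, 0.2365]
tool_rot: [0.998, -0.062, 0.002, 0.0]
ft_force: [0.4, -0.3, -0.1]
grip_width: 0.0696
grip_force: 0.0
```

```bash
cat > fr.py <<'E'
import sys
from h import *
name=sys.argv[1]; st(); c=cam('wrist'); save(c,name); np.savez('pics/'+name+'.npz',**c)
for m in blobs(c,[45,80,25],[85,255,255],800):
    v,u=np.nonzero(m); print('green',rect(c,m,.05),'depth',np.median(world(c,u,v),0).round(4),'px',u.min(),u.max(),v.min(),v.max())
E
python3 fr.py w4
```

```text
t 26.88 p [0.5213 0.3246 0.2365] q [ 0.998 -0.062  0.002  0.   ] F [ 0.4 -0.3 -0.1] w 0.0696 0.0 j [ 0.38  0.58  1.52 -0.    1.04  2.07]
green (array([546.3, 325.3]), 79.3, 45.2, -7.0) depth [0.5548 0.324  0.051 ] px 285 348 140 248
green (array([508.7, 448.7]), 66.0, 48.0, 12.2) depth [0.5228 0.4408 0.0508] px 117 205 216 298
green (array([412.6, 285.6]), 49.8, 30.9, 82.9) depth [0.4135 0.2952 0.051 ] px 356 416 335 369
```

View pics/w4.png

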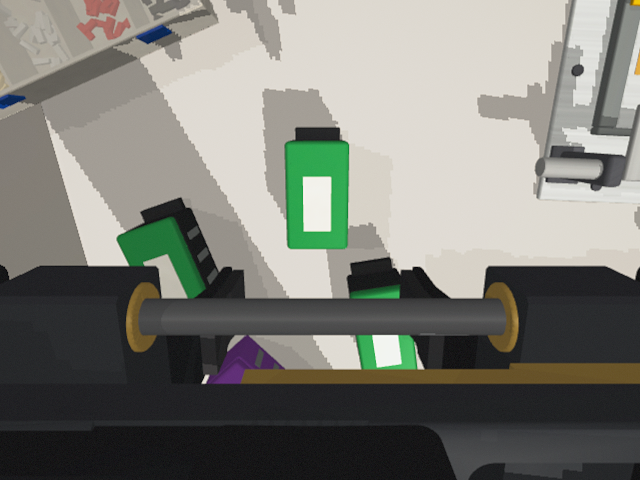

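All three green blocks show tongues forward. Block A spans u 285–348, v 128–248. Grasp A.

```bash
cat > ins.py <<'E'
import sys
from h import *
# args: block cx cy yaw(deg) in mm, pocket y
cx,cy,yw,py=map(float,sys.argv[1:5]); r=down(yw); st()
g=np.array([cx,cy,36])/1000+R.from_euler('z',yw,degrees=True).apply([.008,0,0])
f=path([(gp(g+[0,0,.065],r),r),(gp(g,r),r,3)],.8)
print('lift+go'); f=path([(gp(g+[0,0,.1],r),r,3)],0,f)
f=path([blk(28,py,80,10)],0,f)
print('insert'); f=path([(*blk(34,py,12,10),4),(*blk(44,py,10,10),2),(*blk(48,py,9,9),1)],0,f)
print('rock'); f=path([(*blk(49.3,py,7.5,5),1),(*blk(50,py,6.5,1),1),(*blk(50,py,6,0),1)],0,f)
E
python3 ins.py 546.3 324.8 -7 -76
```

```text
t 26.93 p [0.5214 0.3239 0.2363] q [ 0.998 -0.063  0.001  0.   ] F [ 0.3 -0.1  0.5] w 0.0693 0.0 j [ 0.37  0.58  1.52 -0.    1.04  2.07]
16.2 -2.1 42.2 0 -0.08 -0.11 0.8; 16.2 -2 42.2 0 -0.07 -0.11 0.8
0 0 21.7 0 0 0 0.8; 0 0 21.6 0 0 0 0.8; 0 0 21.7 0 0 0 0.8
lift+go
0 0 -33.3 0 0 0 0; 0 0 -33.4 0 0 0 0; 0 0 -33.3 0 0 0 0
9.2 51.4 1.8 0.03 -1.25 0.31 0; 9.6 51.3 1.5 0.02 -1.25 0.3 0; 9.8 51.3 1.3 0.03 -1.25 0.31 0; 10.2 51.3 1 0.03 -1.25 0.3 0; 10.4 51.2 0.8 0.03 -1.25 0.31 0; 10.8 51.1 0.6 0.02 -1.25 0.3 0; 11 51.1 0.3 0.03 -1.25 0.31 0; 11.3 51 0 0.03 -1.25 0.3 0
insert
4.4 0 16.5 0 0 0 0; 4.4 0 16.5 0 0 0 0; 4.5 0 16.4 0 0 0 0; 4.4 0 16.5 0 0 0 0
5.1 0 0.1 0 0 0 0; 5.1 0 0.2 0 0 0 0
2.6 0 1 0 1 0 0
rock
-4.5 0 4.4 0 4 0 0
-5.2 0 4.1 0 4 0 0
-1.5 0 1.2 0 1 0 0
```

Call:
send_rows(
  deltas="16.2 -2.1 42.2 0 0 -0.1 0.8; 16.2 -2 42.2 0 0 -0.1 0.8; 0 0 21.7 0 0 0 0.8; 0 0 21.6 0 0 0 0.8; 0 0 21.7 0 0 0 0.8; 0 0 0 0 0 0 0; 0 0 0 0 0 0 0; 0 0 0 0 0 0 0; 0 0 0 0 0 0 0; 0 0 0 0 0 0 0",
)

```text
time: 28.18
position: [0.5551, 0.3245, 0.0875]
tool_rot: [0.998, -0.061, 0.002, -0.0]
ft_force: [-0.4, -1.9, 6.5]
grip_width: 0.0457
grip_force: 40.0
```

Call:
send_rows(
  deltas="0 0 -33.3 0 0 0 0; 0 0 -33.4 0 0 0 0; 0 0 -33.3 0 0 0 0; 0 0 0 0 0 0 0",
)

```text
time: 28.68
position: [0.5552, 0.3254, 0.1882]
tool_rot: [0.998, -0.061, 0.003, -0.001]
ft_force: [0.3, -0.1, -4.0]
grip_width: 0.0455
grip_force: 40.0
```

Call:
send_rows(
  deltas="9.2 51.4 1.8 0 -1.25 0.3 0; 9.6 51.3 1.5 0 -1.25 0.3 0; 9.8 51.3 1.3 0 -1.25 0.3 0; 10.2 51.3 1 0 -1.25 0.3 0; 10.4 51.2 0.8 0 -1.25 0.3 0; 10.8 51.1 0.6 0 -1.25 0.3 0; 11 51.1 0.3 0 -1.25 0.3 0; 11.3 51 0 0 -1.25 0.3 0; 0 0 0 0 0 0 0; 0 0 0 0 0 0 0",
)

```text
time: 29.92
position: [0.5764, -0.092, 0.171]
tool_rot: [0.993, -0.082, -0.088, -0.006]
ft_force: [0.3, 0.2, -3.7]
grip_width: 0.0458
grip_force: 40.0
```

```bash
cat > chk.py <<'E'
import sys
from h import *
py=float(sys.argv[1]); o=st(); c=cam('wrist'); save(c,sys.argv[2]); np.savez('pics/'+sys.argv[2]+'.npz',**c)
# where the block is according to pose
p=np.array(o['position']);r=R.from_quat(o['tool_rot'])
print('cmd err vs blk(28,py,80,10): mm(tool)',(r.inv().apply(blk(28,py,80,10)[0]-p)*1000).round(1),(r.inv()*blk(28,py,80,10)[1]).as_rotvec(degrees=True).round(2))
E
python3 chk.py -76 w5
```

```text
t 29.93 p [ 0.5764 -0.092   0.171 ] q [ 0.993 -0.082 -0.088 -0.006] F [ 0.3  0.2 -3.7] w 0.0458 39.99992609024048 j [-0.34  0.68  1.53 -0.04  1.1   1.42]
cmd err vs blk(28,py,80,10): mm(tool) [ 0.9  1.1 -2.2] [ 0.12  0.11 -0.02]
```

View pics/w5.png

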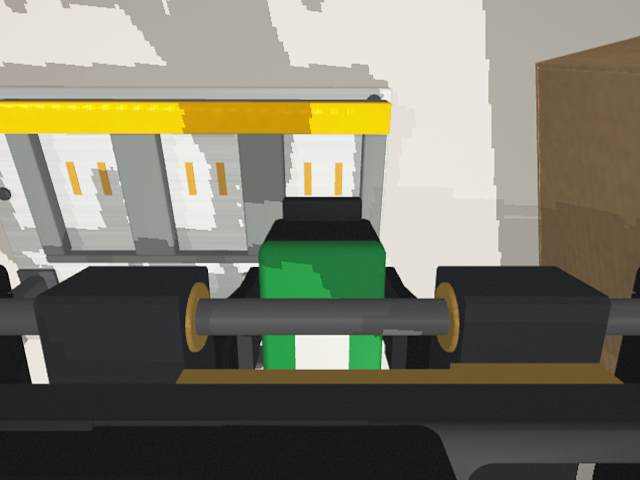

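The tongue is centred at u≈322 against the pocket contacts at (308/338), so alignment is good. Insert.

Call:
send_rows(
  deltas="5 0.5 14.5 0 0 0 0; 4.4 0 16.5 0 0 0 0; 4.5 0 16.4 0 0 0 0; 4.4 0 16.5 0 0 0 0; 0 0 0 0 0 0 0; 5.1 0 0.1 0 0 0 0; 5.1 0 0.2 0 0 0 0; 2.6 0 1 0 1 0 0; 0 0 0 0 0 0 0",
)

```text
time: 31.1
position: [0.5972, -0.0966, 0.1036]
tool_rot: [0.994, -0.082, -0.076, -0.004]
ft_force: [-0.3, 0.3, -4.4]
grip_width: 0.0457
grip_force: 40.0
```

```bash
cat > tip.py <<'E'
import sys
from h import *
gx,gz=(float(a) for a in sys.argv[1:3]) if len(sys.argv)>2 else (8,11.5)
o=st(); p=np.array(o['position']);r=R.from_quat(o['tool_rot']); inv=R.from_euler('z',-YAW)
B=inv*r*R.from_euler('x',180,degrees=True); e=B.as_euler('ZYX',degrees=True)
g=inv.apply(p+r.apply([0,0,.051])-ORG)*1000
print('tip',(g+B.apply([50-gx,0,-25-gz])).round(1),'nearbot',(g+B.apply([-40-gx,0,-25-gz])).round(1),'yaw,pitch,roll',e.round(2))
E
python3 tip.py
```

```text
t 31.1 p [ 0.5972 -0.0966  0.1036] q [ 0.994 -0.082 -0.076 -0.004] F [-0.3  0.3 -4.4] w 0.0457 39.99980195425451 j [-0.33  0.8   1.52 -0.04  0.98  1.42]
tip [ 49.9 -76.4  10.8] nearbot [-39.  -76.4  24.5] yaw,pitch,roll [ 0.03  8.79 -0.22]
```

```bash
cat > rock.py <<'E'
import sys
from h import *
py=float(sys.argv[1]); gz=11.5
f=path([(*blk(49,py,8.5,8.5,8,gz),1),(*blk(49.5,py,7.5,5,8,gz),1),(*blk(50,py,6.5,1.5,8,gz),1)],0)
E
python3 rock.py -76.2
```

```text
-1 0.1 2.6 0.23 0.29 0.03 0
-4.6 0 3.6 0 3.5 0 0
-4.7 0 3.7 0 3.5 0 0
```

Call:
send_rows(
  deltas="-1 0 2.6 0.2 0.3 0 0; -4.6 0 3.6 0 3.5 0 0; 0 0 0 0 0 0 0; -4.7 0 3.7 0 3.5 0 0; 0 0 0 0 0 0 0",
)

```text
time: 31.72
position: [0.587, -0.0951, 0.0972]
tool_rot: [0.997, -0.082, -0.012, -0.001]
ft_force: [1.2, 0.7, 7.5]
grip_width: 0.0459
grip_force: 40.0
```

```bash
python3 tip.py
```

```text
t 31.73 p [ 0.587  -0.0951  0.0972] q [ 0.997 -0.082 -0.012 -0.001] F [1.2 0.7 7.5] w 0.0459 39.999442007392645 j [-0.35  0.77  1.63 -0.01  0.77  1.39]
tip [ 51.5 -76.3   8.8] nearbot [-38.5 -76.3  10.9] yaw,pitch,roll [ 0.01  1.32 -0.04]
```

Call:
send_rows(
  deltas="0 0 0 0 0 0 0.58; 0 0 0 0 0 0 0.58; 0 0 0 0 0 0 0.65; 0 0 -30 0 0 0 0.65; 0 0 -40 0 0 0 0.65; 0 0 -40 0 0 0 0.65; 0 0 -30 0 0 0 0.8; 0 0 0 0 0 0 0.8",
)

```text
time: 32.72
position: [0.5905, -0.0956, 0.237]
tool_rot: [0.997, -0.082, -0.011, -0.0]
ft_force: [-0.4, 0.1, -0.1]
grip_width: 0.0671
grip_force: 0.0
```

```bash
cat > look.py <<'E'
import sys
from h import *
st(); c=cam('wrist'); save(c,sys.argv[1]); np.savez('pics/'+sys.argv[1]+'.npz',**c)
inv=R.from_euler('z',-YAW)
for m in blobs(c,[45,80,25],[85,255,255],800):
    m=cv2.erode(m.astype(np.uint8),np.ones((5,5)))>0
    v,u=np.nonzero(m); w=world(c,u,v); w=inv.apply(w-ORG)*1000
    A=np.c_[w[:,:2]-w[:,:2].mean(0),np.ones(len(w))]; k=np.linalg.lstsq(A,w[:,2],rcond=None)[0]
    print('green carrier x',w[:,0].min().round(1),w[:,0].max().round(1),'y',w[:,1].mean().round(1),'z',k[2].round(1),'slope',k[:2].round(3), rect(c,m,.056))
E
python3 look.py w6
```

```text
t 32.73 p [ 0.5905 -0.0956  0.237 ] q [ 0.997 -0.082 -0.011 -0.   ] F [-0.4  0.1 -0.1] w 0.0671 0.0 j [-0.35  0.56  1.54 -0.01  1.06  1.39]
green carrier x -35.9 85.8 y -76.1 z 63.3 slope [ 0.078 -0.003] (array([576.1, -93.1]), 81.2, 43.4, -9.3)
```

View pics/w6.png

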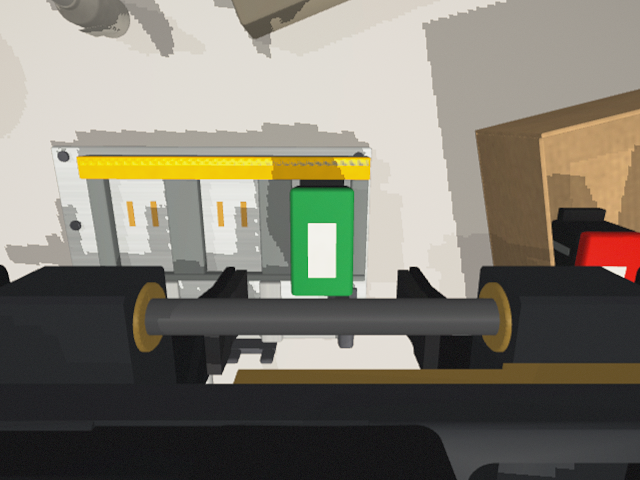

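The block sits in pocket 1 (u 291–353, v 187–295), its tongue partly under the lip. I need a robust tilt check.

```bash
cat >> h.py <<'E'
def flat(c,mina=800,lo=[45,80,25],hi=[85,255,255]):
    inv=R.from_euler('z',-YAW)
    for m in blobs(c,lo,hi,mina):
        m0=m; m=cv2.erode(m.astype(np.uint8),np.ones((5,5)))>0
        v,u=np.nonzero(m); w=inv.apply(world(c,u,v)-ORG)*1000
        for _ in range(6):
            A=np.c_[w[:,0],w[:,1],np.ones(len(w))]; k=np.linalg.lstsq(A,w[:,2],rcond=None)[0]; e=abs(A@k-w[:,2]); w=w[e<max(3*np.median(e),1.5)]
        print('carrier med',np.median(w,0).round(1),'x',w[:,0].min().round(1),w[:,0].max().round(1),'y',w[:,1].min().round(1),w[:,1].max().round(1),'slope',k[:2].round(3),rect(c,m0,.056))
E
python3 - <<'E'
from h import *
c=dict(np.load('pics/w6.npz')); flat(c); flat(c,400,[18,120,80],[32,255,255])
c=dict(np.load('pics/w2.npz')); flat(c,2000,[0,130,60],[8,255,255])
t=cam('top'); np.savez('pics/t4.npz',**t); flat(t,100); t0=dict(np.load('pics/top0.npz')); flat(t0,250,[0,130,60],[8,255,255])
E
```

```text
carrier med [ 13.3 -76.1  61.2] x -35.8 41.4 y -97.3 -54.8 slope [-0.115  0.   ] (array([576. , -93.1]), 84.2, 46.5, -9.4)
carrier med [52.2 11.9 25.1] x 45.1 60.1 y -111.7 112.6 slope [0.005 0.   ] (array([642.1, -34.9]), 204.0, 15.9, 80.6)
carrier med [ 46.8 -38.6 256.4] x 38.1 85.8 y -76.0 -37.7 slope [-0.185 -2.149] (array([538.5,  50.7]), 61.2, 22.8, -19.6)
carrier med [  47.  -113.4  256.6] x 38.1 85.8 y -114.7 -76.0 slope [-0.19   2.089] (array([ 493.8, -217.5]), 61.4, 23.5, 0.8)
carrier med [  39.9 -106.4  265.8] x 38.6 85.8 y -139.5 -60.3 slope [1.37  0.021] (array([ 451.3, -168.4]), 333.4, 18.9, 80.5)
carrier med [-2.7 73.9 57. ] x -37.4 29.1 y 53.9 97.5 slope [0.003 0.006] (array([595.8,  57.5]), 67.9, 46.5, -9.6)
carrier med [-2.4  0.8 57. ] x -37.9 29.3 y -21.2 21.3 slope [0.002 0.   ] (array([583.2, -17.2]), 68.4, 45.3, -9.4)
carrier med [ -2.4 -71.7  57. ] x -37.1 29.5 y -96.9 -52.9 slope [ 0.002 -0.003] (array([571.5, -91.1]), 67.9, 46.9, -9.6)
carrier med [-142.6  440.5   50.5] x -200.7 -128.4 y 17.7 468.6 slope [ 0.943 -2.499] (array([497.2, 443.2]), 80.7, 46.0, 11.9)
carrier med [-178.2  268.8   51. ] x -183.1 -175.8 y 258.7 290.8 slope [0.283 0.113] (array([455.8, 281.8]), 42.9, 18.9, -86.7)
carrier med [25.8 73.5 57.2] x -33.9 31.5 y 58.1 91.9 slope [0.005 0.033] (array([598.4,  56.2]), 79.1, 45.6, -8.9)
carrier med [25.3 -2.3 56.9] x -34.9 31.8 y -18.2 14.6 slope [-0.008  0.026] (array([585.9, -19.2]), 80.6, 44.9, -9.3)
carrier med [ 26.5 -73.4  56.1] x -32.3 33.0 y -94.5 -59.0 slope [0.02  0.028] (array([573.9, -93.5]), 81.2, 46.7, -9.3)
carrier med [-251.2   99.1   24.3] x -269.3 -230.3 y 65.8 124.1 slope [-0.05  -0.012] (array([361.2, 111.7]), 82.4, 21.0, -66.6)
```

Slope −0.115 means the block is 6.6° nose-down: its near edge rests on the near wall, about 4 mm too far back. I'll re-grip it tilted, push it forward and rock it down.

```bash
python3 - <<'E'
from h import *
y=-76.1
f=path([blk(45,y,56,6.5),(*blk(45,y,7,6.5),3)],.66)
print('grip'); f=path([(*blk(46,y,8.5,7),1),(*blk(49.5,y,8,7),2)],0,f)
print('rock'); path([(*blk(50,y,7,4),1),(*blk(50,y,6,1),1)],0,f)
E
```

```text
1.3 0.1 43.4 0 -2.41 0.02 0.66; 3.2 0.1 43.2 0 -2.41 0.01 0.66
1.8 0 16.2 0 0 0 0.66; 1.9 0 16.3 0 0 0 0.66; 1.8 0 16.2 0 0 0 0.66
grip
1.6 0 -2 0 -0.5 0 0
1.8 0 0.1 0 0 0 0; 1.7 0 0 0 0 0 0
rock
-3.9 0 3.3 0 3 0 0
-4.4 0 3.3 0 3 0 0
```

Call:
send_rows(
  deltas="1.3 0 43.4 0 -2.4 0 0.66; 3.2 0 43.2 0 -2.4 0 0.66; 1.8 0 16.2 0 0 0 0.66; 1.9 0 16.3 0 0 0 0.66; 1.8 0 16.2 0 0 0 0.66; 0 0 0 0 0 0 0; 0 0 0 0 0 0 0; 0 0 0 0 0 0 0; 0 0 0 0 0 0 0",
)

```text
time: 33.95
position: [0.5899, -0.0954, 0.0996]
tool_rot: [0.995, -0.082, -0.055, -0.004]
ft_force: [1.3, -0.1, -0.4]
grip_width: 0.0452
grip_force: 40.0
```

Call:
send_rows(
  deltas="1.6 0 -2 0 -0.5 0 0; 1.8 0 0 0 0 0 0; 1.7 0 0 0 0 0 0; 0 0 0 0 0 0 0; 0 0 0 0 0 0 0",
)

```text
time: 34.58
position: [0.5945, -0.0961, 0.1001]
tool_rot: [0.995, -0.082, -0.06, -0.005]
ft_force: [0.3, -1.0, -3.9]
grip_width: 0.0457
grip_force: 40.0
```

```bash
python3 tip.py 8 11
```

```text
t 34.58 p [ 0.5945 -0.0961  0.1001] q [ 0.995 -0.082 -0.06  -0.005] F [ 0.3 -1.  -3.9] w 0.0457 39.999425914138556 j [-0.34  0.79  1.55 -0.03  0.92  1.41]
tip [ 50.3 -76.    8.7] nearbot [-39.1 -76.   19.6] yaw,pitch,roll [ 0.03  6.92 -0.01]
```

Call:
send_rows(
  deltas="0 0 1.5 0 0 0 0; -3.9 0 3.3 0 3 0 0; 0 0 0 0 0 0 0",
)

```text
time: 34.95
position: [0.5898, -0.0953, 0.0977]
tool_rot: [0.996, -0.082, -0.034, -0.003]
ft_force: [-3.2, 0.2, 5.8]
grip_width: 0.0458
grip_force: 40.0
```

Call:
send_rows(
  deltas="-4 0 3 0 2.7 0 0; 0 0 0 0 0 0 0",
)

```text
time: 35.2
position: [0.5859, -0.0947, 0.0953]
tool_rot: [0.997, -0.082, -0.01, -0.001]
ft_force: [-3.4, 0.8, 9.1]
grip_width: 0.0458
grip_force: 40.0
```

```bash
python3 tip.py 8 11
```

```text
t 35.2 p [ 0.5859 -0.0947  0.0953] q [ 0.997 -0.082 -0.01  -0.001] F [-3.4  0.8  9.1] w 0.0458 39.99927895143628 j [-0.35  0.77  1.64 -0.01  0.76  1.39]
tip [ 50.6 -76.1   7.5] nearbot [-39.4 -76.1   9.3] yaw,pitch,roll [ 0.03  1.12 -0.03]
```

Call:
send_rows(
  deltas="-0.5 0 0 0 0 0 0; 0 0 0 0 0 0 0.58; 0 0 0 0 0 0 0.58; 0 0 0 0 0 0 0.65; 0 0 -30 0 0 0 0.65; 0 0 -40 0 0 0 0.65; 0 0 -40 0 0 0 0.65; 0 0 -30 0 0 0 0.8; 0 0 0 0 0 0 0.8",
)

```text
time: 36.33
position: [0.59, -0.0955, 0.2357]
tool_rot: [0.997, -0.082, -0.008, 0.0]
ft_force: [0.2, 0.1, -1.0]
grip_width: 0.0666
grip_force: 0.0
```

```bash
python3 - <<'E'
from h import *
st(); c=cam('wrist'); save(c,'w7'); flat(c)
E
```

```text
t 36.33 p [ 0.59   -0.0955  0.2357] q [ 0.997 -0.082 -0.008  0.   ] F [ 0.2  0.1 -1. ] w 0.0666 0.0 j [-0.35  0.56  1.55 -0.    1.04  1.39]
carrier med [ 15.2 -75.7  57. ] x -36.0 41.5 y -97.2 -54.7 slope [-0.     0.001] (array([578.3, -93.4]), 80.4, 45.5, -9.5)
```

Flat now: slope 0, top at z 57 like the seated spent blocks. The wrist view reads x about 2.5 mm too far forward, so I'll correct for that. On to block B.

```bash
python3 - <<'E'
from h import *
r=down(3); rows(np.array([.408,.284,.238]),r,.8)
E
```

```text
-30.1 -43.1 0 -0.01 0.14 -1.55 0.8; -28.8 -43.8 0 -0.01 0.13 -1.55 0.8; -27.7 -44.6 -0.1 -0.01 0.14 -1.55 0.8; -26.5 -45.4 -0.2 -0.01 0.13 -1.56 0.8; -25.2 -46.1 -0.3 -0.01 0.14 -1.55 0.8; -24 -46.7 -0.3 -0.02 0.14 -1.55 0.8; -22.7 -47.3 -0.4 -0.01 0.13 -1.55 0.8; -21.4 -48 -0.5 -0.01 0.14 -1.55 0.8
```

Call:
send_rows(
  deltas="-30.1 -43.1 0 0 0.14 -1.55 0.8; -28.8 -43.8 0 0 0.14 -1.55 0.8; -27.7 -44.6 0 0 0.14 -1.55 0.8; -26.5 -45.4 -0.2 0 0.14 -1.55 0.8; -25.2 -46.1 -0.3 0 0.14 -1.55 0.8; -24 -46.7 -0.3 0 0.14 -1.55 0.8; -22.7 -47.3 -0.4 0 0.14 -1.55 0.8; -21.4 -48 -0.5 0 0.14 -1.55 0.8; 0 0 0 0 0 0 0.8; 0 0 0 0 0 0 0.8",
)

```text
time: 37.62
position: [0.4073, 0.2837, 0.2369]
tool_rot: [1.0, 0.026, -0.002, -0.0]
ft_force: [0.7, 0.6, 0.2]
grip_width: 0.0696
grip_force: 0.0
```

```bash
python3 fr.py w8
```

```text
t 37.62 p [0.4073 0.2837 0.2369] q [ 1.     0.026 -0.002 -0.   ] F [0.7 0.6 0.2] w 0.0696 0.0 j [0.38 0.44 1.81 0.   0.9  1.9 ]
green (array([519.4, 464. ]), 65.7, 48.9, 9.9) depth [0.5168 0.4578 0.0509] px 9 107 0 103
green (array([427.3, 285.7]), 79.6, 45.1, 2.2) depth [0.4361 0.2862 0.0509] px 290 353 145 252
```

```bash
python3 ins.py 425 285.2 2.2 0
```

```text
t 37.67 p [0.4078 0.2833 0.2371] q [ 1.     0.026 -0.001 -0.001] F [ 0.7 -0.8  0.2] w 0.0695 0.0 j [0.38 0.44 1.81 0.   0.9  1.9 ]
12.8 -0.4 42.5 -0.03 0.08 0.37 0.8; 12.6 -0.5 42.6 -0.04 0.08 0.37 0.8
0 0 21.7 0 0 0 0.8; 0 0 21.6 0 0 0 0.8; 0 0 21.7 0 0 0 0.8
lift+go
0 0 -33.3 0 0 0 0; 0 0 -33.4 0 0 0 0; 0 0 -33.3 0 0 0 0
20.7 44.2 2 0.15 -1.42 1.66 0; 22.1 43.6 1.4 0.14 -1.43 1.66 0; 23.3 43 0.7 0.15 -1.42 1.66 0; 24.6 42.2 -0.1 0.14 -1.43 1.66 0; 25.8 41.6 -0.7 0.15 -1.42 1.66 0; 26.9 40.7 -1.5 0.14 -1.42 1.66 0; 28.1 40 -2.3 0.15 -1.43 1.66 0
insert
4.4 0 16.5 0 0 0 0; 4.5 0 16.5 0 0 0 0; 4.4 0 16.4 0 0 0 0; 4.4 0 16.5 0 0 0 0
5.1 0 0.1 0 0 0 0; 5.1 0 0.1 0 0 0 0
2.6 0 1.1 0 1 0 0
rock
-4.4 0 4.4 0 4 0 0
-5.2 0 4.1 0 4 0 0
-1.5 0 1.2 0 1 0 0
```

Call:
send_rows(
  deltas="12.8 -0.4 42.5 0 0 0.37 0.8; 12.6 -0.5 42.6 0 0 0.37 0.8; 0 0 21.7 0 0 0 0.8; 0 0 21.6 0 0 0 0.8; 0 0 21.7 0 0 0 0.8; 0 0 0 0 0 0 0; 0 0 0 0 0 0 0; 0 0 0 0 0 0 0; 0 0 0 0 0 0 0; 0 0 0 0 0 0 0",
)

```text
time: 38.92
position: [0.4335, 0.2865, 0.0888]
tool_rot: [1.0, 0.02, 0.0, -0.001]
ft_force: [1.0, -3.0, 5.5]
grip_width: 0.0458
grip_force: 40.0
```

Call:
send_rows(
  deltas="0 0 -33.3 0 0 0 0; 0 0 -33.4 0 0 0 0; 0 0 -33.3 0 0 0 0; 20.7 44.2 2 0.15 -1.42 1.66 0; 22.1 43.6 1.4 0.14 -1.43 1.66 0; 23.3 43 0.7 0.15 -1.42 1.66 0; 24.6 42.2 -0.1 0.14 -1.43 1.66 0; 25.8 41.6 -0.7 0.15 -1.42 1.66 0; 26.9 40.7 -1.5 0.14 -1.42 1.66 0; 28.1 40 -2.3 0.15 -1.43 1.66 0",
)

```text
time: 40.17
position: [0.5902, -0.0181, 0.1721]
tool_rot: [0.993, -0.082, -0.089, -0.009]
ft_force: [0.1, 0.4, -4.2]
grip_width: 0.0459
grip_force: 40.0
```

Call:
send_rows(
  deltas="0 0 0 0 0 0 0; 0 0 0 0 0 0 0",
)

```text
time: 40.42
position: [0.5891, -0.0168, 0.1721]
tool_rot: [0.993, -0.082, -0.089, -0.009]
ft_force: [-0.8, 0.4, -3.8]
grip_width: 0.0459
grip_force: 40.0
```

```bash
python3 chk.py 0 w9
```

```text
t 40.42 p [ 0.5891 -0.0168  0.1721] q [ 0.993 -0.082 -0.089 -0.009] F [-0.8  0.4 -3.8] w 0.0459 39.99476719647646 j [-0.22  0.69  1.52 -0.01  1.11  1.52]
cmd err vs blk(28,py,80,10): mm(tool) [ 0.9  1.4 -1.1] [-0.17  0.26  0.03]
```

View pics/w9.png

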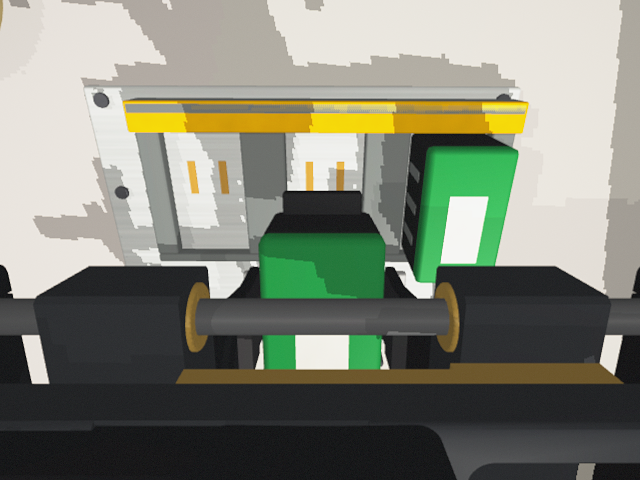

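Tongue centre u≈322.5 vs contacts' centre 324.5: shift 1 mm right. The first block is seated at right. Insert.

Call:
send_rows(
  deltas="5.4 1.2 15 0 0 0 0; 4.5 0 16.5 0 0 0 0; 4.4 0 16.4 0 0 0 0; 4.4 0 16.5 0 0 0 0; 0 0 0 0 0 0 0; 5.1 0 0.1 0 0 0 0; 5.1 0 0.1 0 0 0 0; 2.6 0 1.1 0 1 0 0; 0 0 0 0 0 0 0; 0 0 0 0 0 0 0",
)

```text
time: 41.72
position: [0.609, -0.0214, 0.103]
tool_rot: [0.993, -0.082, -0.079, -0.007]
ft_force: [0.2, 0.7, -4.1]
grip_width: 0.0454
grip_force: 40.0
```

```bash
python3 tip.py 8 12.5
```

```text
t 41.73 p [ 0.609  -0.0214  0.103 ] q [ 0.993 -0.082 -0.079 -0.007] F [ 0.2  0.7 -4.1] w 0.0454 39.99464408028871 j [-0.22  0.8   1.5  -0.01  0.99  1.52]
tip [48.6  0.2  9. ] nearbot [-40.3   0.1  23.2] yaw,pitch,roll [0.06 9.1  0.12]
```

Call:
send_rows(
  deltas="1.5 0 0.2 0 0 0 0; 0 0 0 0 0 0 0",
)

```text
time: 41.98
position: [0.6107, -0.0217, 0.1024]
tool_rot: [0.994, -0.082, -0.079, -0.007]
ft_force: [0.4, 0.2, -4.2]
grip_width: 0.0459
grip_force: 40.0
```

Call:
send_rows(
  deltas="1 0 0.2 0 0 0 0; 0 0 0 0 0 0 0",
)

```text
time: 42.22
position: [0.611, -0.0217, 0.102]
tool_rot: [0.993, -0.082, -0.08, -0.008]
ft_force: [-0.8, 0.7, -2.1]
grip_width: 0.0458
grip_force: 40.0
```

Call:
send_rows(
  deltas="1 0 0.2 0 0 0 0; 0 0 0 0 0 0 0",
)

```text
time: 42.48
position: [0.6111, -0.0217, 0.1016]
tool_rot: [0.993, -0.082, -0.081, -0.008]
ft_force: [-5.7, 1.3, 1.1]
grip_width: 0.0456
grip_force: 40.0
```

Forward contact found (Fx −5.7). Now ease off slightly and rock about the tip.

Call:
send_rows(
  deltas="-7.3 0 3 0 4 0 0; 0 0 0 0 0 0 0; -6.1 0 3.1 0 4 0 0; 0 0 0 0 0 0 0",
)

```text
time: 42.98
position: [0.5988, -0.0197, 0.0973]
tool_rot: [0.997, -0.082, -0.01, -0.002]
ft_force: [-0.1, 0.2, -3.3]
grip_width: 0.0456
grip_force: 40.0
```

```bash
python3 tip.py 8 12.5
```

```text
t 42.98 p [ 0.5988 -0.0197  0.0973] q [ 0.997 -0.082 -0.01  -0.002] F [-0.1  0.2 -3.3] w 0.0456 39.99462850391865 j [-0.22  0.77  1.62  0.    0.77  1.51]
tip [50.9  0.3  8. ] nearbot [-39.    0.2   9.7] yaw,pitch,roll [0.05 1.13 0.12]
```

No contact force, near edge well below the wall top. Lower 1.5 mm and release.

Call:
send_rows(
  deltas="-0.3 0 1.5 0 0.8 0 0; 0 0 0 0 0 0 0; 0 0 0 0 0 0 0.58; 0 0 0 0 0 0 0.58; 0 0 0 0 0 0 0.65; 0 0 -30 0 0 0 0.65; 0 0 -40 0 0 0 0.65; 0 0 -40 0 0 0 0.65; 0 0 -30 0 0 0 0.8; 0 0 0 0 0 0 0.8",
)

```text
time: 44.22
position: [0.6009, -0.0204, 0.2389]
tool_rot: [0.997, -0.082, 0.001, -0.001]
ft_force: [0.1, -0.7, -0.7]
grip_width: 0.0672
grip_force: 0.0
```

```bash
python3 - <<'E'
from h import *
o=st(); c=cam('wrist'); save(c,'w10'); flat(c)
t=cam('top')
for m in blobs(t,[45,80,40],[85,255,255],100): print('top',rect(t,m,.05))
r=down(11.5); print('hover'); rows(np.array([.485,.45,.238]),r,.8)
E
```

```text
t 44.23 p [ 0.6009 -0.0204  0.2389] q [ 0.997 -0.082  0.001 -0.001] F [ 0.1 -0.7 -0.7] w 0.0672 0.0 j [-0.22  0.56  1.55  0.    1.03  1.51]
carrier med [16.1  0.6 57. ] x -33.9 43.1 y -21.0 21.5 slope [-0.001  0.002] (array([592.7, -18.4]), 79.9, 45.5, -9.5)
carrier med [ 20.3 -75.1  56.9] x -35.0 41.2 y -96.7 -53.0 slope [ 0.001 -0.005] (array([578.2, -92.2]), 80.2, 46.8, -9.4)
top (array([524.5, 463.6]), 81.5, 46.8, 10.1)
hover
-21 -49.5 -0.1 -0.02 0.03 -2.32 0.8; -19 -50.2 0 -0.02 0.03 -2.33 0.8; -16.9 -51 -0.2 -0.01 0.03 -2.32 0.8; -14.9 -51.7 -0.1 -0.02 0.03 -2.32 0.8; -12.7 -52.2 -0.1 -0.02 0.03 -2.33 0.8; -10.6 -52.6 -0.2 -0.02 0.03 -2.32 0.8; -8.5 -53.1 -0.2 -0.02 0.03 -2.32 0.8; -6.3 -53.4 -0.3 -0.02 0.03 -2.32 0.8; -4.2 -53.5 -0.2 -0.01 0.03 -2.33 0.8
```

B is seated flat. The top camera now puts C at (524.5,463.6), yaw 10.1, so it was knocked aside. I'll adjust for that.

Call:
send_rows(
  deltas="-21 -49.5 0 0 0 -2.3 0.8; -19 -50.2 0 0 0 -2.3 0.8; -16.9 -51 0 0 0 -2.3 0.8; -14.9 -51.7 0 0 0 -2.3 0.8; -12.7 -52.2 0 0 0 -2.3 0.8; -10.6 -52.6 0 0 0 -2.3 0.8; -8.5 -53.1 0 0 0 -2.3 0.8; -6.3 -53.4 0 0 0 -2 0.8; -4.2 -53.5 0 0 0 -1.7 0.8; 25 -10 0 0 0 0 0.8",
)

```text
time: 45.58
position: [0.5053, 0.4677, 0.235]
tool_rot: [0.996, 0.093, -0.005, -0.001]
ft_force: [0.8, -0.7, -1.2]
grip_width: 0.0695
grip_force: 0.0
```

Call:
send_rows(
  deltas="0 0 0 0 0 0 0.8; 0 0 0 0 0 0 0.8",
)

```text
time: 45.82
position: [0.5081, 0.4633, 0.2358]
tool_rot: [0.996, 0.09, -0.004, -0.001]
ft_force: [0.3, -1.0, -0.6]
grip_width: 0.0694
grip_force: 0.0
```

```bash
python3 fr.py w11
```

```text
t 45.83 p [0.5081 0.4633 0.2358] q [ 0.996  0.09  -0.004 -0.001] F [ 0.3 -1.  -0.6] w 0.0694 0.0 j [0.58 0.67 1.31 0.01 1.16 1.96]
green (array([528.2, 468. ]), 79.7, 45.0, 9.5) depth [0.5369 0.4695 0.0509] px 290 353 143 251
```

View pics/w11.png

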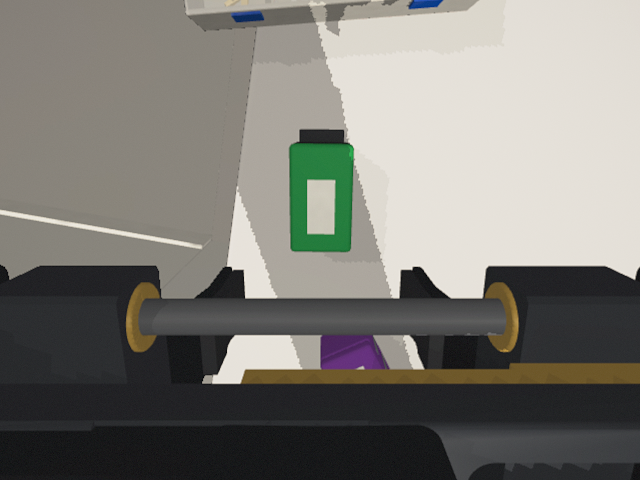

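Block C (u 290–353, v 128–251) has its tongue forward, with the purple decoy well behind it. Grasp it.

```bash
python3 ins.py 525.8 467.4 9.6 76
```

```text
t 45.88 p [0.5082 0.4632 0.2362] q [ 0.996  0.09  -0.004 -0.001] F [-0.3  0.1  0.5] w 0.0697 0.0 j [0.58 0.67 1.31 0.01 1.16 1.96]
13.3 -0.3 42 -0.06 0.22 0.37 0.8; 13.2 -0.5 42.1 -0.06 0.21 0.37 0.8
0 0 21.7 0 0 0 0.8; 0 0 21.6 0 0 0 0.8; 0 0 21.7 0 0 0 0.8
lift+go
0 0 -33.3 0 0 0 0; 0 0 -33.4 0 0 0 0; 0 0 -33.3 0 0 0 0
-0.1 52.2 1.8 0.21 -1.24 2.38 0; 2.1 52.2 1.5 0.21 -1.24 2.37 0; 4.2 52 1.3 0.2 -1.23 2.38 0; 6.5 51.9 1 0.21 -1.24 2.37 0; 8.6 51.5 0.6 0.21 -1.24 2.38 0; 10.7 51.1 0.2 0.21 -1.24 2.37 0; 12.9 50.7 -0.2 0.21 -1.24 2.38 0; 14.9 50 -0.7 0.21 -1.23 2.37 0
insert
4.4 0 16.5 0 0 0 0; 4.5 0 16.5 0 0 0 0; 4.4 0 16.4 0 0 0 0; 4.5 0 16.5 0 0 0 0
5.1 0 0.1 0 0 0 0; 5.1 0 0.2 0 0 0 0
2.6 0 1 -0.01 1 0 0
rock
-4.5 0 4.4 0 4 0 0
-5.2 0 4.1 0 4 0 0
-1.5 0 1.2 0 1 0 0
```

Call:
send_rows(
  deltas="13.3 -0.3 42 0 0.22 0.37 0.8; 13.2 -0.5 42.1 0 0.21 0.37 0.8; 0 0 21.7 0 0 0 0.8; 0 0 21.6 0 0 0 0.8; 0 0 21.7 0 0 0 0.8; 0 0 0 0 0 0 0; 0 0 0 0 0 0 0; 0 0 0 0 0 0 0; 0 0 0 0 0 0 0; 0 0 0 0 0 0 0",
)

```text
time: 47.12
position: [0.5356, 0.4707, 0.0898]
tool_rot: [0.996, 0.084, 0.003, -0.002]
ft_force: [-0.4, -1.1, 4.8]
grip_width: 0.0459
grip_force: 40.0
```

Call:
send_rows(
  deltas="0 0 -33.3 0 0 0 0; 0 0 -33.4 0 0 0 0; 0 0 -33.3 0 0 0 0; 0 52.2 1.8 0.2 -1.24 2.38 0; 2.1 52.2 1.5 0.2 -1.24 2.38 0; 4.2 52 1.3 0.2 -1.24 2.38 0; 6.5 51.9 1 0.2 -1.24 2.38 0; 8.6 51.5 0.6 0.2 -1.24 2.38 0; 10.7 51.1 0.2 0.2 -1.24 2.38 0; 12.9 50.7 -0.2 0.2 -1.24 2.38 0",
)

```text
time: 48.38
position: [0.5951, 0.1082, 0.1744]
tool_rot: [0.995, -0.062, -0.076, -0.008]
ft_force: [-0.1, 0.2, -3.3]
grip_width: 0.0456
grip_force: 40.0
```

Call:
send_rows(
  deltas="14.9 50 -0.7 0.2 -1.24 2.38 0; 0 0 0 0 0 0 0; 0 0 0 0 0 0 0",
)

```text
time: 48.75
position: [0.6033, 0.0584, 0.1726]
tool_rot: [0.993, -0.082, -0.086, -0.009]
ft_force: [-0.5, 1.0, -3.8]
grip_width: 0.0458
grip_force: 40.0
```

```bash
python3 chk.py 76 w12; python3 - <<'E'
from h import *
c=dict(np.load('pics/w12.npz'))
hsv=cv2.cvtColor(c['image'],cv2.COLOR_RGB2HSV); m=cv2.inRange(hsv,np.array([12,110,90]),np.array([32,255,255])); m[:140]=0;m[200:]=0
n,l,s,ce=cv2.connectedComponentsWithStats(m); print([(ce[i].round(1).tolist(),s[i].tolist()) for i in range(1,n) if s[i,4]>20])
g=c['image'][203].sum(1); print('dark cols row 203',[ (int(a)) for a in np.nonzero(g<110)[0][[0,-1]]]); print([int(x) for x in np.nonzero((g<110))[0] if 270<x<375][::200], min(x for x in np.nonzero(g<110)[0] if 270<x<375), max(x for x in np.nonzero(g<110)[0] if 270<x<375))
E
```

```text
t 48.75 p [0.6033 0.0584 0.1726] q [ 0.993 -0.082 -0.086 -0.009] F [-0.5  1.  -3.8] w 0.0458 39.98840949498117 j [-0.09  0.7   1.48  0.02  1.13  1.63]
cmd err vs blk(28,py,80,10): mm(tool) [-0.6  1.8 -0.3] [-0.24 -0.03  0.  ]
[([310.1, 179.3], [307, 165, 7, 30, 205]), ([340.8, 179.3], [337, 165, 8, 30, 204])]
dark cols row 203 [284, 556]
[284] 284 360
```

```bash
python3 - <<'E'
from h import *
y=76;k=dict(gx=8,gz=13.5)
path([(*blk(34,y,11,9.5,**k),5),(*blk(44,y,9.5,9.5,**k),2),(*blk(49,y,8.5,9,**k),1)],0)
E
```

```text
3.3 0.6 12.9 -0.04 0.09 0.02 0; 3.4 0.5 12.9 -0.05 0.1 0.01 0; 3.3 0.6 13 -0.04 0.09 0.02 0; 3.2 0.5 12.9 -0.04 0.09 0.02 0; 3.3 0.5 12.9 -0.05 0.1 0.01 0
5.1 0 -0.1 0 0 0 0; 5 0 0 0 0 0 0
4.3 0 0.5 0 0.5 0 0
```

Call:
send_rows(
  deltas="3.3 0.4 12.9 0 0.1 0 0; 3.4 0.4 12.9 0 0.1 0 0; 3.3 0.4 13 0 0.1 0 0; 3.2 0.4 12.9 0 0.1 0 0; 3.3 0.4 12.9 0 0.1 0 0; 0 0 0 0 0 0 0; 5.1 0 0 0 0 0 0; 5 0 0 0 0 0 0; 4.3 0 0.5 0 0.5 0 0; 0 0 0 0 0 0 0",
)

```text
time: 50.05
position: [0.6232, 0.0532, 0.1041]
tool_rot: [0.994, -0.082, -0.077, -0.008]
ft_force: [-0.5, -1.3, -2.4]
grip_width: 0.0458
grip_force: 40.0
```

```bash
python3 tip.py 8 13.5
```

```text
t 50.05 p [0.6232 0.0532 0.1041] q [ 0.994 -0.082 -0.077 -0.008] F [-0.5 -1.3 -2.4] w 0.0458 39.988172692246735 j [-0.1   0.81  1.46  0.02  1.02  1.63]
tip [50.6 76.3  9.2] nearbot [-38.4  76.2  23. ] yaw,pitch,roll [0.05 8.84 0.19]
```

Same nominal tip position (≈50.7) as the contact point for B. Probe forward 1 mm.

Call:
send_rows(
  deltas="1 0 0.2 0 0 0 0; 0 0 0 0 0 0 0",
)

```text
time: 50.3
position: [0.6236, 0.0532, 0.1035]
tool_rot: [0.994, -0.082, -0.077, -0.008]
ft_force: [0.1, 0.4, -2.6]
grip_width: 0.0456
grip_force: 40.0
```

Call:
send_rows(
  deltas="1 0 0.2 0 0 0 0; 0 0 0 0 0 0 0",
)

```text
time: 50.55
position: [0.6247, 0.053, 0.1032]
tool_rot: [0.994, -0.082, -0.077, -0.008]
ft_force: [0.7, -0.3, -2.7]
grip_width: 0.0457
grip_force: 40.0
```

Call:
send_rows(
  deltas="1 0 0.2 0 0 0 0; 0 0 0 0 0 0 0",
)

```text
time: 50.8
position: [0.6252, 0.0529, 0.1028]
tool_rot: [0.994, -0.082, -0.078, -0.008]
ft_force: [-1.1, -0.7, -2.2]
grip_width: 0.0456
grip_force: 40.0
```

Call:
send_rows(
  deltas="1 0 0.2 0 0 0 0; 0 0 0 0 0 0 0",
)

```text
time: 51.05
position: [0.6254, 0.0529, 0.1024]
tool_rot: [0.994, -0.082, -0.079, -0.008]
ft_force: [-4.2, 0.6, -0.7]
grip_width: 0.0456
grip_force: 40.0
```

Call:
send_rows(
  deltas="-7.2 0 3.1 0 4 0 0; 0 0 0 0 0 0 0; -6.1 0 3.1 0 4 0 0; 0 0 0 0 0 0 0",
)

```text
time: 51.55
position: [0.6128, 0.055, 0.098]
tool_rot: [0.997, -0.082, -0.008, -0.002]
ft_force: [-0.2, -0.6, -3.2]
grip_width: 0.0461
grip_force: 40.0
```

```bash
python3 tip.py 8 13.5
```

```text
t 51.55 p [0.6128 0.055  0.098 ] q [ 0.997 -0.082 -0.008 -0.002] F [-0.2 -0.6 -3.2] w 0.0461 39.98842635657638 j [-0.09  0.78  1.58  0.01  0.8   1.64]
tip [52.8 76.4  7.8] nearbot [-37.2  76.3   9.3] yaw,pitch,roll [0.04 0.93 0.19]
```

Call:
send_rows(
  deltas="-0.3 0 1.5 0 0.7 0 0; 0 0 0 0 0 0 0; 0 0 0 0 0 0 0.58; 0 0 0 0 0 0 0.58; 0 0 0 0 0 0 0.65; 0 0 -30 0 0 0 0.65; 0 0 -40 0 0 0 0.65; 0 0 -40 0 0 0 0.65; 0 0 -30 0 0 0 0.8; 0 0 0 0 0 0 0.8",
)

```text
time: 52.8
position: [0.6145, 0.0544, 0.2395]
tool_rot: [0.997, -0.082, 0.002, -0.002]
ft_force: [0.9, 0.2, -0.1]
grip_width: 0.0668
grip_force: 0.0
```

```bash
python3 - <<'E'
from h import *
o=st(); c=cam('wrist'); save(c,'w13'); flat(c)
r=down(-9.3); print('to handle hover'); rows(gp(C(-130,18.5,54+120),r),r,.6)
E
```

```text
t 52.8 p [0.6145 0.0544 0.2395] q [ 0.997 -0.082  0.002 -0.002] F [ 0.9  0.2 -0.1] w 0.0668 0.0 j [-0.09  0.58  1.51  0.    1.05  1.64]
carrier med [16.7 76.4 57. ] x -33.5 43.1 y 55.0 97.6 slope [-0.001  0.001] (array([605.4,  56.5]), 79.5, 45.5, -9.3)
carrier med [22.   0.7 57. ] x -33.6 43.1 y -20.6 23.4 slope [ 0.002 -0.004] (array([592.7, -17.4]), 80.2, 47.2, -9.4)
carrier med [ 23.6 -71.5  56.9] x -12.2 41.1 y -96.0 -51.9 slope [-0.001 -0.007] (array([590.2, -93.1]), 56.1, 48.4, -9.5)
to handle hover
-47.6 19 4.1 -0.07 0.01 -0.04 0.6; -47.7 19 4.2 -0.06 0.01 -0.05 0.6; -47.7 19 4.1 -0.07 0.01 -0.04 0.6
```

View pics/w13.png

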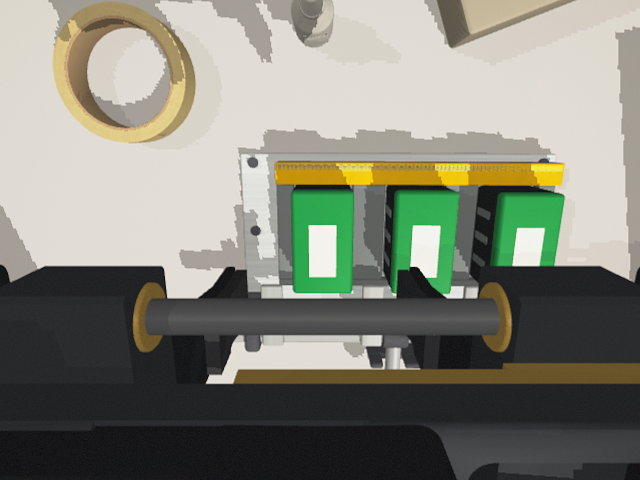

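All three greens are flat at z 57. I'll check the tray from the top and plan the handle grip at the earlier release pose.

```bash
python3 - <<'E'
from h import *
t=cam('top')
for m in blobs(t,[0,130,60],[8,255,255],60): 
    v,u=np.nonzero(m); print('red',rect(t,m,.053),np.median(world(t,u,v),0).round(3))
w=np.array([[.523-.115,-.381-.145]]); 
r=down(-9.3); f=path([(np.array([.4632,.0227,.215]),r),(np.array([.4632,.0227,.105]),r,4)],.5)
E
```

```text
red (array([ 524.2, -471. ]), 83.9, 50.4, -9.3) [ 0.527 -0.469  0.053]
red (array([ 515.6, -389. ]), 83.5, 50.2, -9.4) [ 0.52  -0.387  0.053]
red (array([ 504.6, -304.1]), 83.7, 49.9, -9.5) [ 0.508 -0.302  0.053]
-47.3 18.6 7.2 -0.06 0.07 -0.04 0.5; -47.4 18.6 7.1 -0.07 0.07 -0.05 0.5; -47.3 18.6 7.1 -0.06 0.07 -0.04 0.5
0 0 27.5 0 0 0 0.5; 0 0 27.5 0 0 0 0.5; 0 0 27.5 0 0 0 0.5; 0 0 27.5 0 0 0 0.5
```

Call:
send_rows(
  deltas="-47.3 18.6 7.2 0 0.1 0 0.5; -47.4 18.6 7.1 0 0.1 0 0.5; -47.3 18.6 7.1 0 0 0 0.5; 0 0 27.5 0 0 0 0.5; 0 0 27.5 0 0 0 0.5; 0 0 27.5 0 0 0 0.5; 0 0 27.5 0 0 0 0.5; 0 0 0 0 0 0 0; 0 0 0 0 0 0 0; 0 0 0 0 0 0 0",
  newtons=20,
)

```text
time: 54.15
position: [0.4641, 0.0231, 0.1058]
tool_rot: [0.997, -0.082, 0.001, -0.002]
ft_force: [-0.4, -0.9, 0.3]
grip_width: 0.0211
grip_force: 0.0
```

Call:
send_rows(
  deltas="0 0 0 0 0 0 0; 0 0 0 0 0 0 0; 0 0 0 0 0 0 0",
)

```text
time: 54.52
position: [0.464, 0.0225, 0.1058]
tool_rot: [0.997, -0.082, 0.001, -0.001]
ft_force: [-0.9, -5.2, 4.4]
grip_width: 0.0113
grip_force: 20.0
```

Gripped. Lift, slide back (+tool y), lower.

Call:
send_rows(
  deltas="7.7 0 -7.6 0 -8 0 0; 7.7 0 -7.6 0 -8 0 0; 7.7 0 -7.6 0 -8 0 0; 7.7 0 -7.6 0 -8 0 0; 7.7 0 -7.6 0 -8 0 0; 7.7 0 -7.6 0 -8 0 0; 7.7 0 -7.6 0 -8 0 0; 0 0 0 0 0 0 0; 0 0 0 0 0 0 0",
)

```text
time: 55.65
position: [0.5309, 0.0114, 0.1306]
tool_rot: [0.88, -0.072, -0.467, -0.039]
ft_force: [-0.2, -4.2, -1.0]
grip_width: 0.0114
grip_force: 20.0
```

Call:
send_rows(
  deltas="0 10 0 0 0 0 0; 0 10 0 0 0 0 0; 0 10 0 0 0 0 0; 0 9 0 0 0 0 0; 0 0 0 0 0 0 0",
)

```text
time: 56.28
position: [0.5246, -0.0266, 0.1306]
tool_rot: [0.88, -0.072, -0.467, -0.042]
ft_force: [2.7, 4.2, -1.2]
grip_width: 0.0112
grip_force: 20.0
```

Call:
send_rows(
  deltas="-6.5 0 8.6 0 8 0 0; -6.5 0 8.6 0 8 0 0; -6.5 0 8.6 0 8 0 0; -6.5 0 8.6 0 8 0 0; -6.5 0 8.6 0 8 0 0; -6.5 0 8.6 0 8 0 0; -6.5 0 8.6 0 8 0 0; 0 0 0 0 0 0 0; 0 0 0 0 0 0 0",
)

```text
time: 57.4
position: [0.4578, -0.0154, 0.1053]
tool_rot: [0.997, -0.082, 0.001, -0.002]
ft_force: [1.5, 4.6, 2.7]
grip_width: 0.0111
grip_force: 20.0
```

Call:
send_rows(
  deltas="0 0 0 0 0 0 0.4; 0 0 0 0 0 0 0.4; 0 0 0 0 0 0 0.4; 0 0 0 0 0 0 0.4; 0 0 -30 0 0 0 0.6; 0 0 -40 0 0 0 0.6; 0 0 -40 0 0 0 0.6; 0 0 -40 0 0 0 0.6; 0 0 0 0 0 0 0.6",
)

```text
time: 58.52
position: [0.459, -0.0163, 0.2574]
tool_rot: [0.997, -0.082, 0.004, -0.001]
ft_force: [0.2, 0.1, -0.9]
grip_width: 0.0518
grip_force: 0.0
```

```bash
python3 - <<'E'
from h import *
st(); c=cam('wrist'); save(c,'w14'); flat(c)
E
```

```text
t 58.52 p [ 0.459  -0.0163  0.2574] q [ 0.997 -0.082  0.004 -0.001] F [ 0.2  0.1 -0.9] w 0.0518 0.0 j [-0.28  0.36  1.88  0.    0.9   1.45]
carrier med [ 4.1 67.5 57.1] x -36.0 30.3 y 53.3 96.8 slope [0.004 0.005] (array([597. ,  56.3]), 67.7, 47.2, -9.4)
carrier med [ 4.9  0.1 57.1] x -36.0 30.3 y -21.2 21.5 slope [ 0.    -0.001] (array([584.7, -17.3]), 67.6, 45.6, -9.5)
carrier med [  4.5 -69.9  57. ] x -37.4 30.3 y -97.0 -53.4 slope [ 0.    -0.003] (array([571.4, -91.4]), 69.7, 46.5, -9.4)
```

View pics/w14.png

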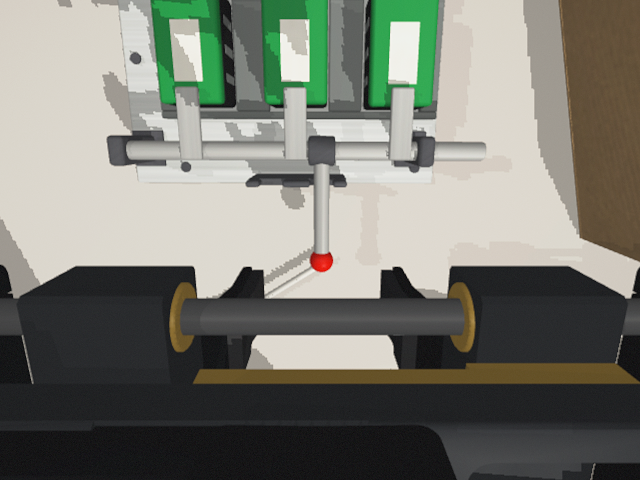

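The final view shows the tabs over the pocket centres at (188,90), (295,90) and (402,90), the handle down with its ball at (321,261), and all green blocks flat. Handing in.

```bash
python3 -c "
from rig import robot
print(robot.hand_in())"
```

```text
the job is handed in; nothing more can be done
None
```

The job is handed in after about 58 s of robot time, and no verdict came back: the last pictures show the three spent blocks in the tray, the three fresh blocks flat in their pockets, and the bolt shut with its handle down in the first notch.

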